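# Open the radiator valve with a loose crank

### The arm

A 6-joint arm with a two-finger parallel gripper is mounted at the origin on the work surface. World frame = base frame: x ahead of the robot, y to its left, z up, the work surface at z = 0. Lengths are in mm, angles in degrees, forces in N, time in s.
With the tool pointing down it reaches from about 350 to 950 mm from the base axis. Payload 17.4 kg.
Tool frame: the origin (TCP) lies on the centre line of the jaws, within the pads' length; the fingertips stand 14 mm ahead of it and the grasp point (between the pads) lies 5 mm behind it; z points along the fingers, y is the direction in which the jaws open and shut (so a half turn about z gives the same grasp; the last joint's range is limited). The gripper opens to 93 mm and grips with 3 to 60 N. Pads are 15 mm wide; open, the fingers measure 128 mm over their backs; the gripper's body (75 mm by 188 mm) begins 65 mm behind the grasp point.
Start: joints at [-78.713, 6.646, 82.598, -0, 90.757, -2.166], TCP at [157.028, -656.487, 232.646] pointing down, gripper open.
Joint ranges: [-162.19, 162.19], [-47.58, 125.68], [4.15, 143.07], [-65.23, 245.23], [0.69, 171.88], [-170.13, 170.13]. Speed limits (degrees/s): [108.29, 108.29, 127.2, 180, 180, 180].

### API

Orientations are given as a 3x3 rotation matrix whose columns are the frame's x, y, z axes.
In Python, from bench import robot, cams, order, look_for, silhouettes, pinpoint gives the robot as it stands.
- The arm moves only by the tool apply_moves, never from a script. Its argument "motion" is a list of rows, each an object of numbers: "x", "y", "z": the shift along the tool's x, y, z in m; "rx", "ry", "rz": the turn, a rotation vector about the tool's x, y, z in rad; "hand": the opening, from -1 (shut) to 1 (fully open). In form: [{"x": .., "y": .., "z": .., "rx": .., "ry": .., "rz": .., "hand": ..}, ...]. A call has 1 to 12 rows; each row is the pose to reach, as a shift and turn from the pose measured when the call began, along the tool's axes at that moment; what a row does not reach only later rows make up. A row lasts 1/8 s, in which the tool goes at most 62.5 mm and 10.7 degrees, less where a joint would pass 70% of its speed; a pose out of reach is approached as far as the arm can. A call with a gripper value outside its range is refused whole. The fingers move at their own pace and stop on an object; "newtons" is the grip in N (left out, the last holds). Time passes only in rows, so rows that repeat a pose let the fingers close. It gives the time, the measured TCP pose, the force and the opening at its end, in the units of the state.
- robot.state(): the state, without advancing time (a new reading comes with each control period).
- cams.grab_frame(name): name is "scene" or "top"; returns a dict with "frame" (400x640x3 uint8, red, green, blue), "depth" (400x640 float32, mm along the optical axis (not along the pixel's ray), 0 where there is no reading), "camera_matrix" (3x3 intrinsics, pixels), "k1" (the pictures are not rectified: a ray, as slopes to the right and down, at radius r is drawn at 1 + k1 r^2 times it, then the intrinsics apply), "rvec" (rotation vector, rad) and "tvec" (3), from world to camera coordinates, as OpenCV has them. Camera axes: x right, y down, z forward; pixel columns grow to the right and rows downward; lengths in mm; the calibration is good to about 2 mm. A picture is of the moment at which its call begins.
- order.hand_in(): hands the job in, once; it reports no verdict.
Trained networks look in the newest picture that a camera, given by its name, has taken for a name from the list of things; names that differ only in an ending like _2 or _b are one class to them, and where a whole thing is asked for, a point or a joint stands for the part that bears it (a point fixed in the world has none). Each returns a list of dicts, best first, with "p" (0 to 1); they miss things now and then, are a little off and sometimes report something else, mostly with a low value. They report only what shows in the picture. A call takes as long as a camera call. They do not tell look-alikes from the thing itself.
- look_for(camera, thing): "box" ([left, top, right, bottom] as shares, 0 to 1, of the picture: columns of its width, rows of its height, round what is visible of it).
- silhouettes(camera, thing): "pixels" (400x640 bool, what is visible of it) and "box" ([left, top, right, bottom] as shares, 0 to 1, of the picture: columns of its width, rows of its height, round what is visible of it).
- pinpoint(camera, thing): "point" ([column, row] as shares, 0 to 1, of the picture: columns of its width, rows of its height: a listed point, or the origin of a listed thing).
The state is a dict: "time": time; "joints": joint angles; "qd": joint speeds; "effort": joint torques, N m; "tcp_pos": TCP position; "tcp_rot": TCP orientation; "force": force on the tool from outside, world axes, zero at the start; "wrist_torque": the same for the moment, N m; "finger_gap": finger opening in mm.
Only numpy, scipy, OpenCV 4.12 (cv2) and the standard library are available. Lean on these libraries where they do the work, as an engineer would, in place of code of your own. Each camera call takes 0.05 s, during which the arm holds its last target.

### The job

Stand the loose steel crank down on the hidden square spindle in the valve's round well, feeling gently for the way it fits until it drops fully home, then turn it anticlockwise to open the valve until the white pointer lies in line with the copper pipes. Work the valve only through the crank, never by hand, press lightly and do not strain against the stop. Let go, leave the crank standing fully home in the valve, and leave everything else on the shelf as it is.

Things in the scene. Friction and masses are not known exactly. Their poses are not given: they have to be found in the camera images.
- valve: radiator valve fixed to the shelf: brass block 84 x 84 x 30 mm with a steel collar on top, outer diameter 62 mm, from 30 to 75 mm high. Origin: centre of the underside, on the collar's axis, z up. Copper pipes 18 mm thick, 17 mm high, leave along its +y and -y to 121 mm. More than 30 N of contact force between crank and valve (press and twist together), also at a stop, is too much.
- well_mouth (a point): centre of the mouth of the round well in the collar, 75 mm above the shelf: inner diameter 47 mm, flat floor 45 mm below the mouth. A thin, soft, slit black dust seal just under the rim hides the inside and gives no resistance.
- spindle_top (a point): centre of the flat top of the hidden square spindle on the well's axis, 52 mm above the shelf; 22 mm across flats, 22 mm tall. How its flats are turned is unknown, differs each time, has no relation to valve or pointer, and must be felt. An unfitted crank rests here, underside 52 mm above the shelf; fully home its underside is on the well floor at 30 mm.
- stem (a joint): angle of spindle and pointer, rad, growing anticlockwise seen from above. 0 = closed (pointer along the valve's +x, across the pipes), 1.57 = open (along its +y, in line with the pipes); stops at 0 and 1.62. Starts at 0 to 0.35. Stiff, about 0.14 N m; stays where it is left. An unfitted crank turning lightly on the spindle does not turn it.
- pointer_tip (a point): outer end of the white pointer, 73 mm from the spindle's axis, 36 mm high; the pointer (42 x 11 x 5 mm) turns with the spindle just outside the collar
- crank: loose steel crank, 0.4 kg (varies), standing on its round barrel, 43 mm diameter, 60 mm tall. Origin: centre of its underside, z up the barrel's axis. A flat arm 20 mm wide, at 60 to 72 mm height, runs along +x to 90 mm (16 mm the other way) and carries an upright black handle, 22 mm diameter, 78 mm out, 72 to 114 mm high, which does not spin.
- crank_socket (a point): centre of the mouth of the square socket in the barrel's underside: 24 mm across flats, flats square to the crank's x and y, 26 mm deep. It slips over the 22 mm spindle within about 5 degrees of alignment, any of the four ways; once home it has about 5 degrees of play either way.
- crank_grip (a point): centre of the rectangular steel head over the barrel's axis, 95 mm above the crank's underside: 72 to 116 mm high, 26 mm along the crank's x, 20 mm along its y; can be gripped from above across the 20 mm
- canister: stainless canister with lid, 84 mm diameter, 110 mm tall; origin centre of underside; bystander
- drill_case: blue plastic drill bit case, 85 x 130 x 30 mm; origin centre of underside; bystander
- corner_sample: white ceramic picture frame corner, L shape 110 x 110 mm, 24 mm high; origin in its underside plane near the L's middle; bystander
- hammer: small rubber hammer lying along its x; bystander
- nail_set: steel nail set, 110 mm long, 11 mm thick, lying along its x; bystander
- tape: roll of paper tape, 60 mm diameter, 22 mm high; origin centre of underside; bystander
- level: aluminium spirit level, 200 x 22 x 40 mm, standing along its x; bystander
Not all that is in view belongs to the job. What is shaped like the crank but yellow is not meant.

How it is judged (in metres and radians):
On the way, in this order (a step that is already met when the one before it is completed fails the run):
1. the crank is fully home on the spindle (z of crank in the frame of valve below 0.034 m and horizontal distance between crank and valve below 0.005 m and angle between crank's own z axis and vertical below 0.12 rad), for 0.2 s.
2. with the crank home, the valve is turned open until the pointer lies in line with the pipes (at least 1.42 rad) (all of step 1 and value of joint stem above 1.42 rad), for 0.2 s.
At the end, for the whole second after the job is handed in: The valve stands open (stem at least 1.42 rad, pointer within about 9 degrees of the pipes' line) and the released crank rests fully home in the well: underside less than 34 mm above the valve's origin, within 5 mm of its axis, upright within 0.12 rad (all of step 2 and linear speed of crank below 0.02 m/s and velocity of joint stem below 0.05 rad/s); the robot touches nothing.
It fails at once if the crank presses or strains on the valve with more than 30 N (contact force between crank and valve above 30 N).
It fails at once if the fingers or the arm touch the valve (contact force between any of the fingers, the arm and valve above 1 N).
It fails at once if a bystander is moved more than 25 mm (distance of any of canister, drill_case, corner_sample, hammer, nail_set, tape, level from where it was at the start of the episode above 0.025 m).
It also fails if it takes over 67 s, if anything falls off the work surface, if the arm or the gripper's body presses on something with over 40 N, if the wrist force passes 120 N, or if a joint passes its speed limit or range.

## Working session

There is one attempt and no reset: what is moved stays moved. The work goes in short steps, Python scripts to look and compute and a tool call to move; the robot and the scene stay as the last step left them, time stands still between calls to the robot, and variables do not carry over. Pictures are saved under pics/ and viewed, and the job is handed in when it is done.

Besides the shell and the picture viewer there is one more tool, called after "Call:" by a JSON object that holds its "fn" and its "kwargs", one argument or row to a line. apply_moves: Moves the arm, as the interface text tells. Its arguments: {"type":"object","properties":{"motion":{"type":"array","items":{"type":"object","properties":{"x":{"type":"number"},"y":{"type":"number"},"z":{"type":"number"},"rx":{"type":"number"},"ry":{"type":"number"},"rz":{"type":"number"},"hand":{"type":"number"}}}},"newtons":{"type":"number"}},"required":["motion"]}

```bash
mkdir -p pics; ls
cat > h.py <<'E'
import numpy as np,cv2
from bench import robot,cams,order,look_for,silhouettes,pinpoint
def cam(n):
    d=cams.grab_frame(n); d['R']=cv2.Rodrigues(np.array(d['rvec'],float))[0]; d['t']=np.array(d['tvec'],float).ravel(); d['K']=np.array(d['camera_matrix'],float); return d
def ray(d,u,v):
    K=d['K'];x=(u-K[0,2])/K[0,0];y=(v-K[1,2])/K[1,1];X,Y=x,y
    for _ in range(20):
        s=1+d['k1']*(X*X+Y*Y);X,Y=x/s,y/s
    return np.array([X,Y,1.])
def atz(d,u,v,z):
    r=d['R'].T@ray(d,u,v);c=-d['R'].T@d['t'];return c+r*(z-c[2])/r[2]
def atdepth(d,u,v):
    return d['R'].T@(ray(d,u,v)*d['depth'][int(v),int(u)]-d['t'])
def proj(d,P):
    p=d['R']@np.array(P,float)+d['t'];x,y=p[:2]/p[2];s=1+d['k1']*(x*x+y*y);K=d['K'];return K[0,0]*x*s+K[0,2],K[1,1]*y*s+K[1,2]
def save(d,n):cv2.imwrite('pics/'+n,cv2.cvtColor(d['frame'],cv2.COLOR_RGB2BGR))
E
python3 - <<'E'
from h import *
for n in('scene','top'):
    d=cam(n);save(d,n+'1.png');print(n,-d['R'].T@d['t'],d['k1'],d['K'][0,0])
    for th in('crank','valve','well_mouth','crank_grip','pointer_tip','stem'):
        for r in pinpoint(n,th) if th!='stem' else []:
            p=np.array(r['point'])*[640,400];print(th,r['p'],p)
        for r in look_for(n,th): print('  box',th,r['p'],(np.array(r['box'])*[640,400,640,400]).round())
s=robot.state();print(s)
E
```

```text
pics
scene [ 956.5794225  -345.45587312  954.9851424 ] 0.018349315832380215 363.36472391899775
crank 0.69 [324.096 122.8  ]
crank 0.58 [327.104 163.6  ]
  box crank 0.71 [321. 141. 334. 177.]
  box crank 0.64 [308.  96. 328. 127.]
  box crank 0.33 [245. 185. 291. 263.]
valve 0.8 [265.728 218.32 ]
  box valve 0.72 [245. 184. 295. 260.]
well_mouth 0.65 [265.088 205.92 ]
well_mouth 0.46 [291.008 220.12 ]
  box well_mouth 0.84 [246. 185. 292. 262.]
crank_grip 0.75 [324.992 143.52 ]
crank_grip 0.57 [321.216 108.2  ]
crank_grip 0.3 [277.632 315.72 ]
  box crank_grip 0.87 [321. 136. 330. 177.]
  box crank_grip 0.75 [306.  98. 332. 129.]
pointer_tip 0.53 [293.888 218.6  ]
  box stem 0.25 [244. 183. 293. 262.]
top [ 514.50611603    3.35390652 1590.68390785] -0.009420892714260002 514.021337361894
crank 0.9 [272.128 233.4  ]
crank 0.85 [239.296 269.2  ]
  box crank 0.92 [226. 260. 261. 278.]
  box crank 0.67 [263. 211. 295. 239.]
valve 0.57 [362.368 225.68 ]
valve 0.34 [174.016 233.48 ]
  box valve 0.74 [322. 206. 400. 244.]
  box valve 0.72 [351. 201. 359. 221.]
well_mouth 0.56 [359.296 223.72
[... 487 characters left out ...]
01, -1.32871187e-03,
        9.07551051e+01, -2.16635289e+00]), 'qd': array([-0.02747358,  0.01621601, -0.00045797, -0.01993568,  0.08736927,
        0.03337185]), 'effort': array([-4.47809027e-03, -7.21027851e+01, -6.22771740e+01,  7.79314712e-02,
        1.84698642e-02,  2.99385204e-05]), 'tcp_pos': array([ 157.03399484, -656.49162903,  232.65270734]), 'tcp_rot': array([[ 9.72555393e-01,  2.32671458e-01, -1.74433177e-05],
       [ 2.32671457e-01, -9.72555393e-01, -3.10740726e-05],
       [-2.41946425e-05,  2.61626948e-05, -9.99999999e-01]]), 'force': array([0.06141145, 1.16460435, 0.20208053]), 'wrist_torque': array([ 0.03281307, -0.00886312, -0.01872978]), 'finger_gap': 93.18144169140763}
```

Run:
```python
import cv2
a=cv2.imread('pics/top1.png');b=cv2.imread('pics/scene1.png')
cv2.imwrite('pics/c_top.png',cv2.resize(a[110:310,170:435],None,fx=3,fy=3,interpolation=2)[:600,:800])
cv2.imwrite('pics/c_sc.png',cv2.resize(b[80:280,210:410],None,fx=3,fy=3,interpolation=2))
```

```text
(no output)
```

View pics/c_top.png

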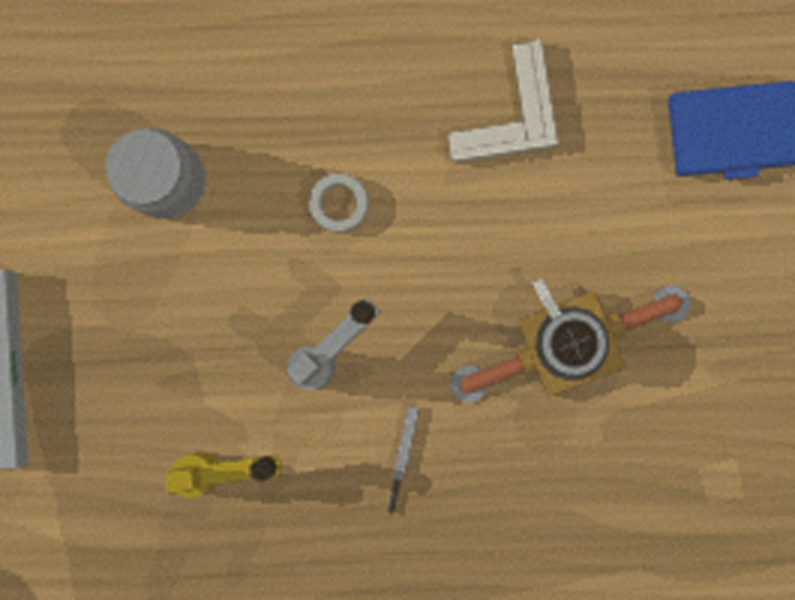

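View pics/c_sc.png

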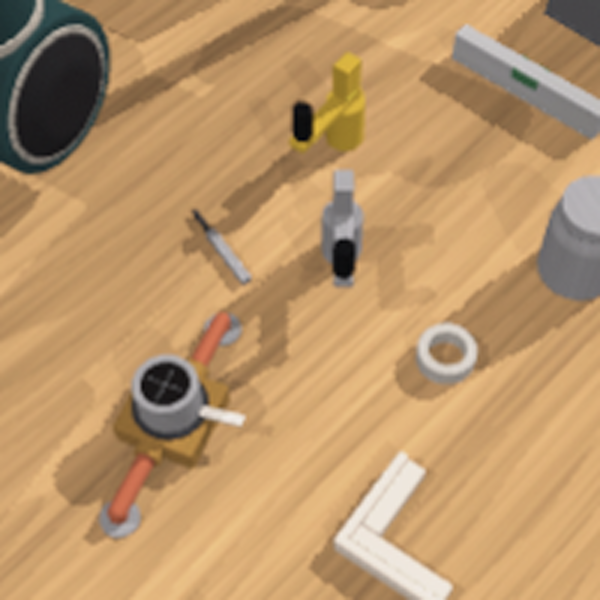

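View pics/top1.png

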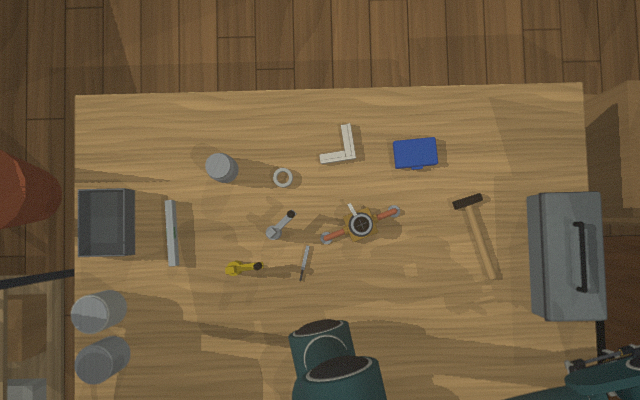

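View pics/scene1.png

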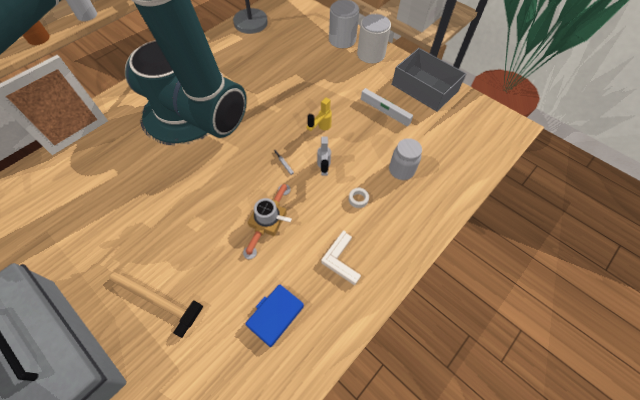

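Two crank-shaped things are in view: the steel one at top (272,233) / scene (324,160), and the yellow one at top (240,268) / scene (320,115). The steel grey one is the crank meant. The yellow one is the look-alike and is excluded. Next I fit poses against both views.

```bash
cat > fit.py <<'E'
from h import *
from scipy.optimize import minimize
def cyl(r,z0,z1,x=0,y=0,n=32):
    a=np.linspace(0,2*np.pi,n,endpoint=False)
    return np.array([[x+r*np.cos(t),y+r*np.sin(t),z] for z in(z0,z1) for t in a])
def box(x0,x1,y0,y1,z0,z1): return np.array([[x,y,z] for x in(x0,x1) for y in(y0,y1) for z in(z0,z1)],float)
CR=[cyl(21.5,0,60),box(-16,90,-10,10,60,72),cyl(11,72,114,78,0),box(-13,13,-10,10,72,116)]
S=8
def pm(d,parts,p,win,z=0,R=None):
    u0,v0,u1,v1=win
    m=np.zeros(((v1-v0)*S,(u1-u0)*S),np.uint8)
    c,s=np.cos(p[2]),np.sin(p[2]);Rz=np.array([[c,-s,0],[s,c,0],[0,0,1]])
    for P in parts:
        W=P@Rz.T+[p[0],p[1],z]
        q=W@d['R'].T+d['t'];xy=q[:,:2]/q[:,2:];xy=xy*(1+d['k1']*(xy**2).sum(1,keepdims=True))
        uv=xy*[d['K'][0,0],d['K'][1,1]]+d['K'][:2,2]
        uv=((uv-[u0,v0]+.5)*S-.5)
        cv2.fillConvexPoly(m,cv2.convexHull(np.round(uv*16).astype(np.int32)),1,shift=4)
    return cv2.resize(m.astype(np.float32),(u1-u0,v1-v0),interpolation=cv2.INTER_AREA)
def fit(views,parts,p0,z=0,steps=(10,10,.3)):
    # views: list of (d,mask full)
    W=[]
    for d,m in views:
        v,u=np.nonzero(m);W.append((max(u.min()-15,0),max(v.min()-15,0),min(u.max()+16,640),min(v.max()+16,400)))
    def cost(p):
        c=0
        for (d,m),w in zip(views,W):
            a=pm(d,parts,p,w,z);b=m[w[1]:w[3],w[0]:w[2]].astype(np.float32)
            c+=((a-b)**2).sum()/b.sum()
        return c
    sim=[np.array(p0)]+[np.array(p0)+np.eye(3)[i]*steps[i] for i in range(3)]
    r=minimize(cost,p0,method='Nelder-Mead',options=dict(initial_simplex=sim,xatol=.02,fatol=1e-5,maxiter=400))
    return r.x,r.fun
E
python3 - <<'E'
from fit import *
D={}
for n in('top','scene'):
    d=cam(n);D[n]=d
    for th in('crank','valve'):
        for r in silhouettes(n,th):
            m=r['pixels'];v,u=np.nonzero(m);col=d['frame'][m].mean(0);print(n,th,r['p'],u.mean(),v.mean(),m.sum(),col.round())
            if th=='crank' and np.ptp(col)<40 and 'crank' not in d and m.sum()<900: d['crank']=m
            if th=='valve' and 'valve' not in d: d['valve']=m
import pickle;pickle.dump(D,open('d1.pkl','wb'))
d=D['top']
print('top axes',atz(d,272,233,0),atz(d,282,233,0),atz(d,272,223,0))
h=atz(d,291.5,214,114);g=atz(d,273.5,234,116);print('handle',h,'head',g)
print('well',atz(d,361,224,75),'pipes',atz(d,326,238,14),atz(d,394,211.5,14),'ptip',atz(d,350,204,36))
d=D['scene'];print('well s',atz(d,265.5,209.5,75),'ptip',atz(d,291,219.5,36))
E
```

```text
top crank 0.67 279.0893854748603 225.89106145251398 358 [115. 113. 107.]
top crank 0.58 242.2648514851485 266.98762376237624 404 [126. 108.  41.]
top valve 0.89 359.5104166666667 223.62946428571428 1344 [115.  96.  74.]
top valve 0.42 352.03636363636366 210.96363636363637 55 [155. 152. 141.]
scene crank 0.91 321.2199546485261 116.08843537414965 441 [149. 121.  46.]
scene crank 0.9 324.29234972677597 156.33333333333334 366 [115. 110. 108.]
scene valve 0.91 266.6561472715319 219.01775147928993 1521 [139. 110.  88.]
top axes [505.78939294 187.5137837    0.        ] [505.01234952 156.60761301   0.        ] [536.65480039 186.92562041   0.        ]
handle [559.48692959 117.22155861 114.        ] head [503.45900406 169.84065559 116.        ]
well [526.03158624 -83.81720693  75.        ] pipes [486.43808831  20.93052755  14.        ] [ 562.20805332 -189.60025427   14.        ] ptip [587.63390033 -54.51127479  36.        ]
well s [532.93299475 -89.9818622   75.        ] ptip [590.42779931 -51.44076036  36.        ]
```

Run:
```python
from fit import *
import pickle
D=pickle.load(open('d1.pkl','rb'))
VA=[box(-42,42,-42,42,0,30),cyl(31,30,75),box(-9,9,-112,112,8,26)]
T=(D['top'],D['top']['crank']);Sc=(D['scene'],D['scene']['crank'])
p0=[503,170,np.arctan2(-52.6,56)]
for v in([T],[Sc],[T,Sc]): print('crank',*fit(v,CR,p0))
TV=(D['top'],D['top']['valve']);SV=(D['scene'],D['scene']['valve'])
for v in([TV],[SV],[TV,SV]): print('valve',*fit(v,VA,[526,-84,np.radians(19.8)]))
for n in('top','scene'):
    d=D[n];im=d['frame'].copy()
    m=d['crank']|d['valve'];c,_=cv2.findContours(m.astype(np.uint8),0,1);
    v,u=np.nonzero(m);w=(u.min()-10,v.min()-10,u.max()+10,v.max()+10)
    big=cv2.resize(im,None,fx=5,fy=5,interpolation=cv2.INTER_CUBIC)
    mb=cv2.resize(m.astype(np.uint8),None,fx=5,fy=5,interpolation=0)
    c,_=cv2.findContours(mb,0,1);cv2.drawContours(big,c,-1,(255,0,0),1)
    b=big[w[1]*5:w[3]*5,w[0]*5:w[2]*5];print(b.shape,w);cv2.imwrite(f'pics/m_{n}.png',b[:600,:800,::-1])
```

```text
crank [508.05423644 179.23992388  -0.81059051] 0.04016045108437538
crank [508.03042665 177.38076723  -0.83279315] 0.08835889399051666
crank [507.83337995 178.4916639   -0.81278908] 0.17735245823860168
valve [ 5.26260598e+02 -8.36481469e+01  3.50015176e-01] 0.2000361829996109
valve [ 5.27332630e+02 -8.70253968e+01  3.57866447e-01] 0.13609178364276886
valve [ 5.26846853e+02 -8.51654683e+01  3.50289242e-01] 0.34517574310302734
(295, 765, 3) (np.int64(256), np.int64(194), np.int64(409), np.int64(253))
(715, 525, 3) (np.int64(235), np.int64(126), np.int64(340), np.int64(269))
```

View pics/m_top.png

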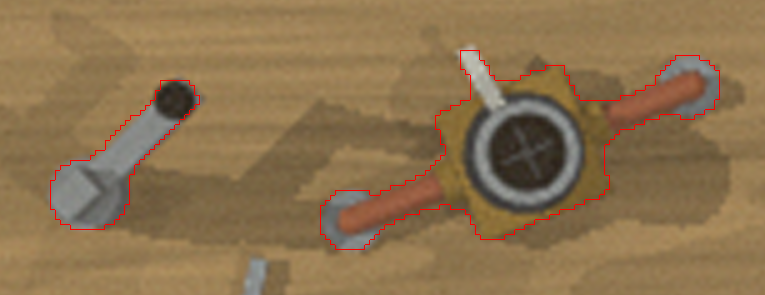

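View pics/m_scene.png

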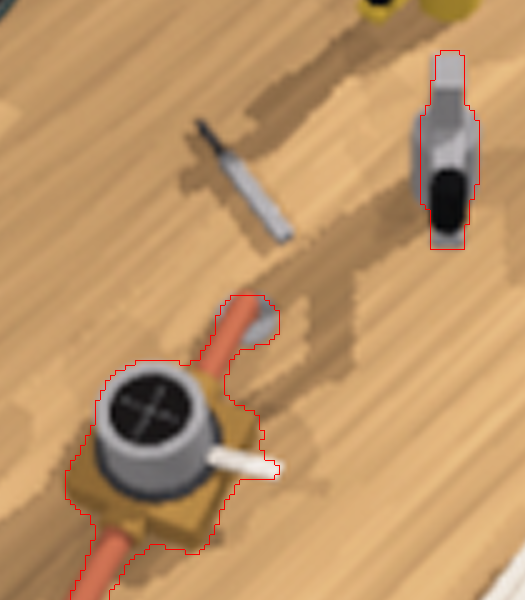

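The crop confirms it: grey steel crank with a black handle in top (255..298, 210..240), masks match well, and the valve's dust-seal disc shows clearly. Next I refine the well centre and pointer angle.

Run:
```python
from fit import *
import pickle
D=pickle.load(open('d1.pkl','rb'))
for n,(u,v) in dict(top=(361,224),scene=(265.5,209.5)).items():
    d=D[n];g=d['frame'].max(2).astype(int)
    yy,xx=np.mgrid[:400,:640];near=(np.hypot(xx-u,yy-v)<(9 if n=='top' else 13))
    m=((g<75)&near).astype(np.uint8);k,l,st,c=cv2.connectedComponentsWithStats(m)
    i=1+np.argmax(st[1:,4]);
    # close
    mm=cv2.morphologyEx((l==i).astype(np.uint8),cv2.MORPH_CLOSE,np.ones((3,3)))
    ys,xs=np.nonzero(mm);print(n,xs.mean(),ys.mean(),mm.sum(),atz(d,xs.mean(),ys.mean(),74.5))
    w=(d['frame'].min(2)>135)
    near=(np.hypot(xx-(351 if n=='top' else 288),yy-(210 if n=='top' else 218))<12)
    w&=near; ys,xs=np.nonzero(w);P=np.array([atz(d,a,b,38)[:2] for a,b in zip(xs,ys)]);print(len(P),P.mean(0))
    vv=P.mean(0)-[526.8,-85.2];print('ptr',np.degrees(np.arctan2(vv[1],vv[0])))
    for x in np.arange(-4,5,2):pass
# depth check
d=D['top']
for P in([508,178.5,116],[526.8,-85.2,75]):
    print(P,proj(d,P),proj(D['scene'],P))
```

```text
top 361.0164835164835 223.96153846153845 182 [526.14729577 -83.89774857  74.5       ]
50 [567.89219786 -61.02541992]
ptr 30.468340676755883
scene 264.46285714285716 207.5257142857143 175 [526.06501135 -87.5460782   74.5       ]
64 [573.87987126 -62.37214253]
ptr 25.86759164908265
[508, 178.5, 116] (np.float64(270.449344722577), np.float64(232.48811450275272)) (np.float64(324.76704863563174), np.float64(139.1501976994566))
[526.8, -85.2, 75] (np.float64(361.4619242430255), np.float64(223.72696029489325)) (np.float64(265.2457964086999), np.float64(207.05361009641484))
```

```bash
cat >> h.py <<'E'
def to(x,y,z,yaw):
    s=robot.state();R=np.array(s['tcp_rot']);p=np.array(s['tcp_pos'])
    a=np.radians(yaw);T=np.array([[np.cos(a),np.sin(a),0],[np.sin(a),-np.cos(a),0],[0,0,-1]])
    dp=R.T@(np.array([x,y,z])-p)/1000
    print('t',round(s['time'],2),'pos',p.round(1),'yaw',np.degrees(np.arctan2(R[1,0],R[0,0])).round(2),'F',np.round(s['force'],1),'M',np.round(s['wrist_torque'],2),'gap',round(s['finger_gap'],1),'j6',round(s['joints'][5],1))
    rv=cv2.Rodrigues(R.T@T)[0].ravel()
    print('MOVE xyz',dp.round(4),'rot',rv.round(4))
E
python3 -c "
from h import *
to(508,178.4,200,-46.5)"
```

```text
t 1.5 pos [ 157.  -656.5  232.7] yaw 13.46 F [-0.1 -0.6  0.5] M [-0.02 -0.02 -0.02] gap 93.1 j6 -2.2
MOVE xyz [ 0.5356 -0.7303  0.0327] rot [-0.     -0.      1.0464]
```

Call:
{"fn": "apply_moves", "kwargs": {
  "motion": [
    {"x": 0.536,"y": -0.73,"z": 0.033,"rz": 1.046,"hand": 1},
    {"x": 0.536,"y": -0.73,"z": 0.033,"rz": 1.046,"hand": 1},
    {"x": 0.536,"y": -0.73,"z": 0.033,"rz": 1.046,"hand": 1},
    {"x": 0.536,"y": -0.73,"z": 0.033,"rz": 1.046,"hand": 1},
    {"x": 0.536,"y": -0.73,"z": 0.033,"rz": 1.046,"hand": 1},
    {"x": 0.536,"y": -0.73,"z": 0.033,"rz": 1.046,"hand": 1},
    {"x": 0.536,"y": -0.73,"z": 0.033,"rz": 1.046,"hand": 1},
    {"x": 0.536,"y": -0.73,"z": 0.033,"rz": 1.046,"hand": 1},
    {"x": 0.536,"y": -0.73,"z": 0.033,"rz": 1.046,"hand": 1},
    {"x": 0.536,"y": -0.73,"z": 0.033,"rz": 1.046,"hand": 1},
    {"x": 0.536,"y": -0.73,"z": 0.033,"rz": 1.046,"hand": 1},
    {"x": 0.536,"y": -0.73,"z": 0.033,"rz": 1.046,"hand": 1}
  ]
}}

```text
invalid input at $.motion[0]: expected keys x, y, z, rx, ry, rz, hand
```

```bash
python3 -c "
from h import *
to(508,178.4,160,-46.5)"
```

```text
t 1.5 pos [ 157.  -656.5  232.7] yaw 13.46 F [-0.1 -0.6  0.5] M [-0.02 -0.02 -0.02] gap 93.1 j6 -2.2
MOVE xyz [ 0.5356 -0.7303  0.0727] rot [-0.     -0.      1.0464]
```

Call:
{"fn": "apply_moves", "kwargs": {
  "motion": [
    {"x": 0.536,"y": -0.73,"z": 0.033,"rx": 0,"ry": 0,"rz": 1.046,"hand": 1},
    {"x": 0.536,"y": -0.73,"z": 0.033,"rx": 0,"ry": 0,"rz": 1.046,"hand": 1},
    {"x": 0.536,"y": -0.73,"z": 0.033,"rx": 0,"ry": 0,"rz": 1.046,"hand": 1},
    {"x": 0.536,"y": -0.73,"z": 0.033,"rx": 0,"ry": 0,"rz": 1.046,"hand": 1},
    {"x": 0.536,"y": -0.73,"z": 0.033,"rx": 0,"ry": 0,"rz": 1.046,"hand": 1},
    {"x": 0.536,"y": -0.73,"z": 0.033,"rx": 0,"ry": 0,"rz": 1.046,"hand": 1},
    {"x": 0.536,"y": -0.73,"z": 0.033,"rx": 0,"ry": 0,"rz": 1.046,"hand": 1},
    {"x": 0.536,"y": -0.73,"z": 0.033,"rx": 0,"ry": 0,"rz": 1.046,"hand": 1},
    {"x": 0.536,"y": -0.73,"z": 0.033,"rx": 0,"ry": 0,"rz": 1.046,"hand": 1},
    {"x": 0.536,"y": -0.73,"z": 0.033,"rx": 0,"ry": 0,"rz": 1.046,"hand": 1},
    {"x": 0.536,"y": -0.73,"z": 0.033,"rx": 0,"ry": 0,"rz": 1.046,"hand": 1},
    {"x": 0.536,"y": -0.73,"z": 0.033,"rx": 0,"ry": 0,"rz": 1.046,"hand": 1}
  ]
}}

```text
time: 3.0
tcp_pos: [446.7, 32.5, 205.9]
tcp_rot: [[0.689, -0.725, 0.001], [-0.725, -0.689, -0.0], [0.001, -0.001, -1.0]]
force: [1.2, -0.9, 0.2]
finger_gap: 93.3
```

```bash
python3 -c "
from h import *
to(508,178.4,145,-46.5)"
```

```text
t 3.0 pos [446.7  32.5 205.9] yaw -46.46 F [ 1.2 -0.9  0.2] M [ 0.05  0.01 -0.01] gap 93.3 j6 137.4
MOVE xyz [-0.0636 -0.1449  0.061 ] rot [-0.0009 -0.001   0.0007]
```

Call:
{"fn": "apply_moves", "kwargs": {
  "motion": [
    {"x": -0.0635,"y": -0.145,"z": 0.061,"rx": 0,"ry": 0,"rz": 0,"hand": 1},
    {"x": -0.0635,"y": -0.145,"z": 0.061,"rx": 0,"ry": 0,"rz": 0,"hand": 1},
    {"x": -0.0635,"y": -0.145,"z": 0.061,"rx": 0,"ry": 0,"rz": 0,"hand": 0},
    {"x": -0.0635,"y": -0.145,"z": 0.061,"rx": 0,"ry": 0,"rz": 0,"hand": 0},
    {"x": -0.0635,"y": -0.145,"z": 0.061,"rx": 0,"ry": 0,"rz": 0,"hand": 0}
  ]
}}

```text
time: 3.62
tcp_pos: [508.0, 178.1, 145.2]
tcp_rot: [[0.689, -0.725, 0.001], [-0.725, -0.689, -0.0], [0.001, -0.001, -1.0]]
force: [0.2, 0.1, 0.5]
finger_gap: 67.4
```

```bash
python3 -c "
from h import *
to(508,178.4,91,-46.5)
for n in('top','scene'):
    d=cam(n);save(d,n+'2.png')
    im=cv2.imread('pics/%s2.png'%n);u,v=map(int,proj(d,[508,178.4,116]));cv2.imwrite('pics/%s2c.png'%n,cv2.resize(im[v-50:v+50,u-60:u+60],None,fx=5,fy=5,interpolation=2))
"
```

```text
t 3.62 pos [508.  178.1 145.2] yaw -46.44 F [0.2 0.1 0.5] M [ 0.09  0.   -0.03] gap 67.4 j6 153.1
MOVE xyz [-0.0003 -0.0001  0.0542] rot [-0.0008 -0.0011  0.001 ]
```

View pics/scene2c.png

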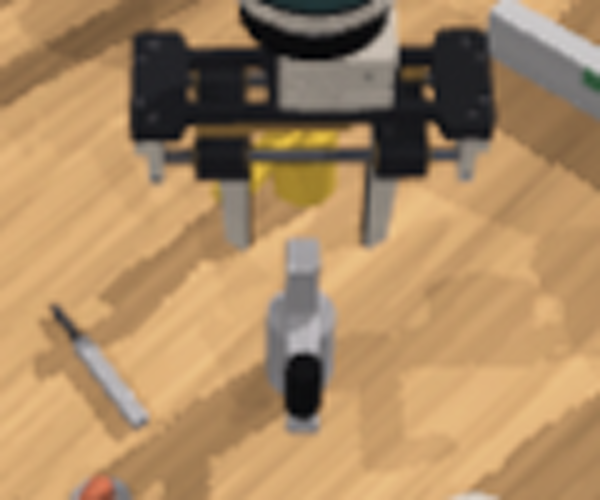

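The fingers (crop columns 240 and 375) straddle the steel crank's head (302). Down to grip.

Call:
{"fn": "apply_moves", "kwargs": {
  "motion": [
    {"x": 0,"y": 0,"z": 0.03,"rx": 0,"ry": 0.001,"rz": 0,"hand": -0.1},
    {"x": 0,"y": 0,"z": 0.054,"rx": 0,"ry": 0.001,"rz": 0,"hand": -0.2},
    {"x": 0,"y": 0,"z": 0.054,"rx": 0,"ry": 0.001,"rz": 0,"hand": -1},
    {"x": 0,"y": 0,"z": 0.054,"rx": 0,"ry": 0.001,"rz": 0,"hand": -1},
    {"x": 0,"y": 0,"z": 0.054,"rx": 0,"ry": 0.001,"rz": 0,"hand": -1},
    {"x": 0,"y": 0,"z": 0.054,"rx": 0,"ry": 0.001,"rz": 0,"hand": -1},
    {"x": 0,"y": 0,"z": 0.054,"rx": 0,"ry": 0.001,"rz": 0,"hand": -1},
    {"x": 0,"y": 0,"z": 0.054,"rx": 0,"ry": 0.001,"rz": 0,"hand": -1}
  ],
  "newtons": 20
}}

```text
time: 4.72
tcp_pos: [508.9, 177.6, 93.3]
tcp_rot: [[0.688, -0.725, 0.005], [-0.725, -0.688, -0.001], [0.004, -0.003, -1.0]]
force: [-0.6, -2.2, 8.0]
finger_gap: 20.1
```

```bash
python3 -c "
from h import *
to(508,178.4,150,-46.5)"
```

```text
t 4.72 pos [508.9 177.6  93.3] yaw -46.51 F [-0.6 -2.2  8. ] M [-0.56  0.34 -0.02] gap 20.1 j6 153.1
MOVE xyz [-0.001  -0.0001 -0.0567] rot [-0.0032 -0.0038 -0.0001]
```

Call:
{"fn": "apply_moves", "kwargs": {
  "motion": [
    {"x": 0,"y": 0,"z": -0.04,"rx": -0.003,"ry": -0.004,"rz": 0,"hand": -1},
    {"x": 0,"y": 0,"z": -0.09,"rx": -0.003,"ry": -0.004,"rz": 0,"hand": -1},
    {"x": 0,"y": 0,"z": -0.1,"rx": -0.003,"ry": -0.004,"rz": 0,"hand": -1},
    {"x": 0,"y": 0,"z": -0.1,"rx": -0.003,"ry": -0.004,"rz": 0,"hand": -1}
  ]
}}

```text
time: 5.22
tcp_pos: [508.3, 177.6, 193.0]
tcp_rot: [[0.688, -0.725, 0.0], [-0.725, -0.688, 0.0], [-0.0, -0.0, -1.0]]
force: [-0.1, -0.2, -4.9]
finger_gap: 19.8
```

```bash
python3 -c "
from h import *
to(526.6,-85.4,194,-46.5)
d=cam('scene');save(d,'scene3.png')
im=cv2.imread('pics/scene3.png');u,v=map(int,proj(d,[508,178.4,160]));cv2.imwrite('pics/scene3c.png',cv2.resize(im[v-50:v+50,u-60:u+60],None,fx=6,fy=6,interpolation=2))
"
```

```text
t 5.22 pos [508.3 177.6 193. ] yaw -46.51 F [-0.1 -0.2 -4.9] M [ 0.09 -0.04 -0.04] gap 19.8 j6 153.0
MOVE xyz [ 0.2034  0.1678 -0.0011] rot [-0.0004  0.0001 -0.0002]
```

View pics/scene3c.png

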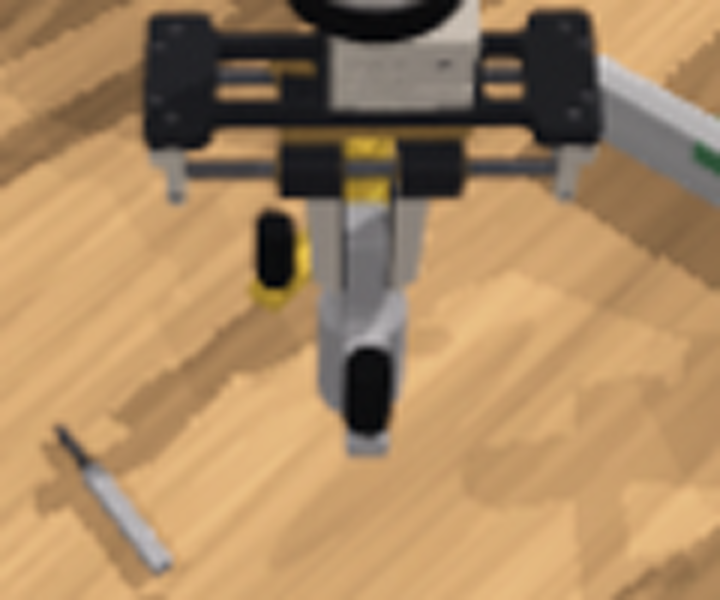

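Call:
{"fn": "apply_moves", "kwargs": {
  "motion": [
    {"x": 0.204,"y": 0.168,"z": 0,"rx": 0,"ry": 0,"rz": 0,"hand": -1},
    {"x": 0.204,"y": 0.168,"z": 0,"rx": 0,"ry": 0,"rz": 0,"hand": -1},
    {"x": 0.204,"y": 0.168,"z": 0,"rx": 0,"ry": 0,"rz": 0,"hand": -1},
    {"x": 0.204,"y": 0.168,"z": 0,"rx": 0,"ry": 0,"rz": 0,"hand": -1},
    {"x": 0.204,"y": 0.168,"z": 0,"rx": 0,"ry": 0,"rz": 0,"hand": -1},
    {"x": 0.204,"y": 0.168,"z": 0,"rx": 0,"ry": 0,"rz": 0,"hand": -1},
    {"x": 0.204,"y": 0.168,"z": 0,"rx": 0,"ry": 0,"rz": 0,"hand": -1}
  ]
}}

```text
time: 6.15
tcp_pos: [526.3, -84.9, 191.0]
tcp_rot: [[0.689, -0.725, -0.003], [-0.725, -0.689, 0.0], [-0.002, 0.002, -1.0]]
force: [0.6, 0.7, -4.1]
finger_gap: 19.9
```

Run:
```python
from fit import *
to(527.2,-86,194,-46.5)
s=robot.state();p=s['tcp_pos']
for n in('top','scene'):
    d=cam(n);save(d,n+'4.png')
    im=cv2.imread(f'pics/{n}4.png');u,v=map(int,proj(d,[527,-85,110]));cv2.imwrite(f'pics/{n}4c.png',cv2.resize(im[v-50:v+50,u-60:u+60],None,fx=6,fy=6,interpolation=2))
```

```text
t 6.15 pos [526.3 -84.9 191. ] yaw -46.45 F [ 0.6  0.7 -4.1] M [ 0.07  0.   -0.  ] gap 19.9 j6 124.5
MOVE xyz [ 0.0014  0.0001 -0.003 ] rot [0.0016 0.0021 0.0008]
```

View pics/scene4c.png

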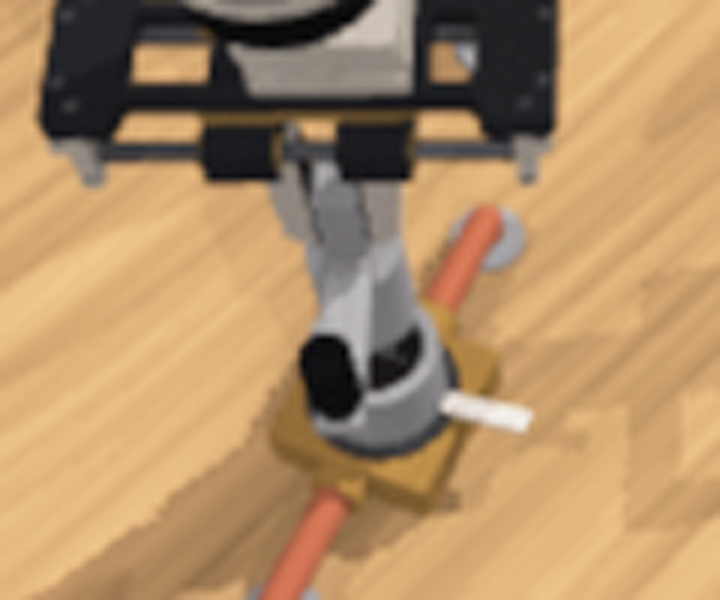

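View pics/top4c.png

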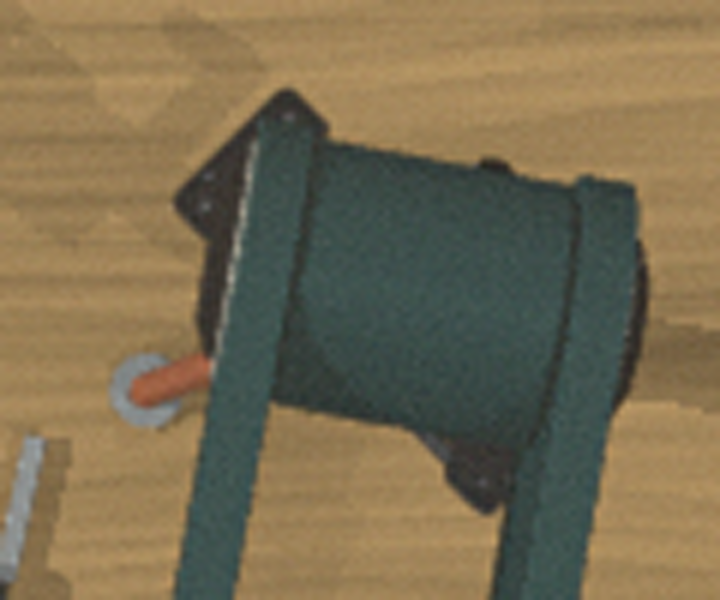

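Run:
```python
from fit import *
d=cam('scene')
rs=silhouettes('scene','crank')
for r in rs:
    m=r['pixels'];v,u=np.nonzero(m);print(r['p'],u.min(),u.max(),v.min(),v.max(),m.sum())
m=[r['pixels'] for r in rs if 250<np.nonzero(r['pixels'])[1].mean()<290 and np.nonzero(r['pixels'])[0].mean()<215][0]
P=CR[:3]
yaw=np.radians(-46.5);z=97.7
v,u=np.nonzero(m);w=(u.min()-15,v.min()-15,u.max()+16,v.max()+16)
vc=int(proj(d,[527,-85,z+65])[1]);print('cut row',vc)
b=m[w[1]:w[3],w[0]:w[2]].astype(np.float32);k=max(vc-w[1],0)
from scipy.optimize import minimize
def cost(q):
    a=pm(d,P,[q[0],q[1],yaw],w,z);return ((a[k:]-b[k:])**2).sum()
r=minimize(cost,[527,-86],method='Nelder-Mead',options=dict(initial_simplex=[[527,-86],[533,-86],[527,-80]]));print(r.x,r.fun)
im=cv2.resize(d['frame'],None,fx=6,fy=6,interpolation=cv2.INTER_CUBIC)[w[1]*6:w[3]*6,w[0]*6:w[2]*6].copy()
for mm,c in((b,(255,0,0)),(pm(d,P,[*r.x,yaw],w,z),(0,255,0)),(pm(d,[cyl(23.5,74.5,75),cyl(31,74.9,75)],[526.7,-87.2,0],w,0),(0,0,255))):
    c_,_=cv2.findContours(cv2.resize((mm>.5).astype(np.uint8),None,fx=6,fy=6,interpolation=0),0,1);cv2.drawContours(im,c_,-1,c,1)
print(im.shape);cv2.imwrite('pics/ov.png',im[:600,:800,::-1])
```

```text
0.83 308 332 97 129 507
0.78 254 272 176 222 530
cut row 190
[525.62424922 -82.02543822] 31.7509765625
(462, 294, 3)
```

View pics/ov.png

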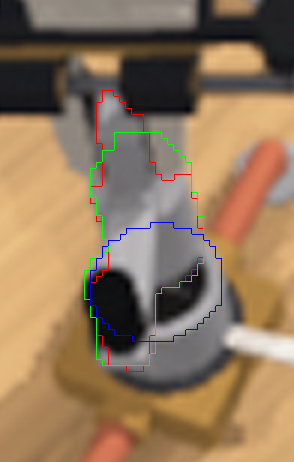

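Run:
```python
from fit import *
import pickle
D=pickle.load(open('d1.pkl','rb'))
out=[]
for n,c in(('top',(361,224)),('scene',(265,208))):
    d=D[n];u0,v0=c[0]-22,c[1]-22;F=9
    for cand in([526.3,-83.8],[526.7,-87.2],[527.5,-85.5]):
        im=cv2.resize(d['frame'][v0:v0+44,u0:u0+44],None,fx=F,fy=F,interpolation=cv2.INTER_CUBIC)
        for r,z,col in((23.5,75,(255,0,0)),(31,75,(0,255,0)),(31,30,(0,255,255))):
            uv=np.array([proj(d,[cand[0]+r*np.cos(t),cand[1]+r*np.sin(t),z]) for t in np.linspace(0,6.283,60)])
            q=((uv-[u0,v0]+.5)*F-.5)
            cv2.polylines(im,[np.round(q).astype(np.int32)],True,col,1)
        out.append(cv2.resize(im,(264,264),interpolation=cv2.INTER_AREA))
cv2.imwrite('pics/rim.png',np.vstack([np.hstack(out[:3]),np.hstack(out[3:])])[:,:,::-1])
```

```text
(no output)
```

View pics/rim.png

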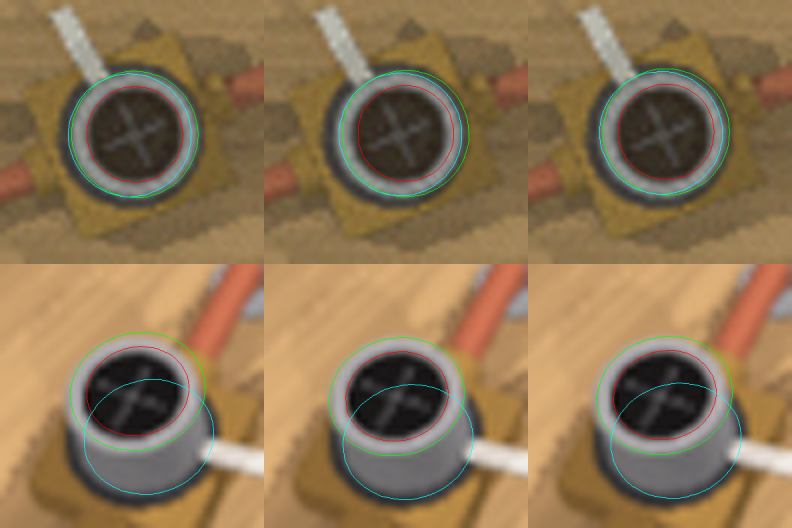

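```bash
python3 -c "
from h import *
to(527.3,-86.3,173,-46.5)"
```

```text
t 6.35 pos [526.5 -85.1 191.7] yaw -46.42 F [ 0.1  0.1 -4. ] M [ 0.11 -0.04  0.02] gap 19.8 j6 124.5
MOVE xyz [0.0014 0.0002 0.0187] rot [0.0011 0.0009 0.0014]
```

Call:
{"fn": "apply_moves", "kwargs": {
  "motion": [
    {"x": 0.0014,"y": 0.0002,"z": 0.019,"rx": 0.001,"ry": 0.001,"rz": 0,"hand": -1},
    {"x": 0.0014,"y": 0.0002,"z": 0.019,"rx": 0.001,"ry": 0.001,"rz": 0,"hand": -1},
    {"x": 0.0014,"y": 0.0002,"z": 0.023,"rx": 0.001,"ry": 0.001,"rz": 0,"hand": -1},
    {"x": 0.0014,"y": 0.0002,"z": 0.026,"rx": 0.001,"ry": 0.001,"rz": 0,"hand": -1},
    {"x": 0.0014,"y": 0.0002,"z": 0.026,"rx": 0.001,"ry": 0.001,"rz": 0,"hand": -1}
  ]
}}

```text
time: 6.98
tcp_pos: [527.7, -86.4, 166.6]
tcp_rot: [[0.689, -0.725, 0.001], [-0.725, -0.689, -0.001], [0.001, -0.001, -1.0]]
force: [-0.8, -1.1, 3.7]
finger_gap: 19.8
```

```bash
python3 -c "
from h import *
to(527.3,-86.3,160,-46.5)"
```

```text
t 6.97 pos [527.7 -86.4 166.6] yaw -46.43 F [-0.8 -1.1  3.7] M [0.1  0.13 0.04] gap 19.8 j6 124.4
MOVE xyz [-0.0004  0.0002  0.0066] rot [-0.0007 -0.0014  0.0012]
```

The contact moment places the rim contact about 22 mm to the -x side, so I shift +x.

Call:
{"fn": "apply_moves", "kwargs": {
  "motion": [
    {"x": 0.0006,"y": -0.0006,"z": -0.001,"rx": 0,"ry": -0.001,"rz": 0,"hand": -1},
    {"x": 0.001,"y": -0.001,"z": 0,"rx": 0,"ry": -0.001,"rz": 0,"hand": -1},
    {"x": 0.001,"y": -0.001,"z": 0.003,"rx": 0,"ry": -0.001,"rz": 0,"hand": -1},
    {"x": 0.001,"y": -0.001,"z": 0.003,"rx": 0,"ry": -0.001,"rz": 0,"hand": -1}
  ]
}}

```text
time: 7.48
tcp_pos: [529.1, -86.9, 163.6]
tcp_rot: [[0.689, -0.725, 0.001], [-0.725, -0.689, -0.001], [0.001, 0.0, -1.0]]
force: [-0.3, -4.1, -2.4]
finger_gap: 19.5
```

```bash
python3 -c "
from h import *
to(527.3,-86.3,160,-46.5)"
```

```text
t 7.47 pos [529.1 -86.9 163.6] yaw -46.44 F [-0.3 -4.1 -2.4] M [-1.    0.14  0.04] gap 19.5 j6 124.4
MOVE xyz [-0.0017  0.0009  0.0036] rot [ 0.0001 -0.0012  0.001 ]
```

Call:
{"fn": "apply_moves", "kwargs": {
  "motion": [
    {"x": 0.0006,"y": 0.0006,"z": 0.001,"rx": 0,"ry": -0.001,"rz": 0,"hand": -1},
    {"x": 0.0009,"y": 0.0009,"z": 0.005,"rx": 0,"ry": -0.001,"rz": 0,"hand": -1},
    {"x": 0.0009,"y": 0.0009,"z": 0.009,"rx": 0,"ry": -0.001,"rz": 0,"hand": -1},
    {"x": 0.0009,"y": 0.0009,"z": 0.012,"rx": 0,"ry": -0.001,"rz": 0,"hand": -1},
    {"x": 0.0009,"y": 0.0009,"z": 0.012,"rx": 0,"ry": -0.001,"rz": 0,"hand": -1}
  ]
}}

```text
time: 8.1
tcp_pos: [529.0, -88.1, 151.3]
tcp_rot: [[0.689, -0.725, -0.0], [-0.725, -0.689, 0.0], [-0.0, 0.0, -1.0]]
force: [0.3, -0.0, -3.5]
finger_gap: 19.7
```

```bash
python3 -c "
from h import *
to(529,-88,148,-46.5)"
```

```text
t 8.1 pos [529.  -88.1 151.3] yaw -46.44 F [ 0.3 -0.  -3.5] M [0.08 0.04 0.04] gap 19.7 j6 124.3
MOVE xyz [-0.0001 -0.0001  0.0033] rot [0.0003 0.0003 0.0011]
```

In the well at a clean 58 mm with no side force. Now a gentle descent onto the spindle.

Call:
{"fn": "apply_moves", "kwargs": {
  "motion": [
    {"x": 0,"y": 0,"z": 0.003,"rx": 0,"ry": 0,"rz": 0,"hand": -1},
    {"x": 0,"y": 0,"z": 0.006,"rx": 0,"ry": 0,"rz": 0,"hand": -1},
    {"x": 0,"y": 0,"z": 0.008,"rx": 0,"ry": 0,"rz": 0,"hand": -1},
    {"x": 0,"y": 0,"z": 0.008,"rx": 0,"ry": 0,"rz": 0,"hand": -1}
  ]
}}

```text
time: 8.6
tcp_pos: [529.6, -88.4, 145.3]
tcp_rot: [[0.689, -0.725, 0.002], [-0.725, -0.689, -0.001], [0.002, -0.001, -1.0]]
force: [-3.8, 0.5, 15.5]
finger_gap: 20.3
```

```bash
python3 -c "
from h import *
to(529,-88,143.5,-46.5)"
```

```text
t 8.6 pos [529.6 -88.4 145.3] yaw -46.44 F [-3.8  0.5 15.5] M [-0.07  1.02 -0.05] gap 20.3 j6 124.3
MOVE xyz [-0.0007  0.0002  0.0018] rot [-0.0009 -0.0019  0.001 ]
```

```bash
cat >> h.py <<'E'
C=np.array([527.4,-86.4]);OFF=2.3
def tgt(yaw,z,C=C,off=OFF):
    a=np.radians(yaw);to(C[0]+off*np.cos(a),C[1]+off*np.sin(a),z,yaw)
E
python3 -c "
from h import *
tgt(-46.5,145)
tgt(-36.5,144.9)"
```

```text
t 8.6 pos [529.6 -88.4 145.3] yaw -46.44 F [-3.8  0.5 15.5] M [-0.07  1.02 -0.05] gap 20.3 j6 124.3
MOVE xyz [-0.0006  0.0002  0.0003] rot [-0.0009 -0.0019  0.001 ]
t 8.6 pos [529.6 -88.4 145.3] yaw -46.44 F [-3.8  0.5 15.5] M [-0.07  1.02 -0.05] gap 20.3 j6 124.3
MOVE xyz [-0.0007 -0.0002  0.0004] rot [-0.0007 -0.002  -0.1735]
```

Call:
{"fn": "apply_moves", "kwargs": {
  "motion": [
    {"x": -0.0006,"y": 0.0002,"z": 0.0002,"rx": 0,"ry": -0.002,"rz": 0,"hand": -1},
    {"x": -0.0006,"y": 0.0002,"z": 0.0003,"rx": 0,"ry": -0.002,"rz": 0,"hand": -1}
  ]
}}

```text
time: 8.85
tcp_pos: [529.3, -88.2, 145.6]
tcp_rot: [[0.689, -0.725, 0.002], [-0.725, -0.689, 0.0], [0.001, -0.001, -1.0]]
force: [-0.9, -1.0, 5.6]
finger_gap: 20.2
```

```bash
python3 -c "
from h import *
tgt(-34.5,145.2)"
```

```text
t 8.85 pos [529.3 -88.2 145.6] yaw -46.44 F [-0.9 -1.   5.6] M [-0.15  0.21  0.  ] gap 20.2 j6 124.2
MOVE xyz [-0.0004 -0.0003  0.0004] rot [-0.0013 -0.0012 -0.2085]
```

Call:
{"fn": "apply_moves", "kwargs": {
  "motion": [
    {"x": -0.0003,"y": -0.0001,"z": 0.0005,"rx": 0,"ry": -0.001,"rz": -0.07,"hand": -1},
    {"x": -0.0004,"y": -0.0002,"z": 0.0005,"rx": -0.001,"ry": -0.001,"rz": -0.14,"hand": -1},
    {"x": -0.0004,"y": -0.0003,"z": 0.0005,"rx": -0.001,"ry": -0.001,"rz": -0.21,"hand": -1},
    {"x": -0.0004,"y": -0.0003,"z": 0.0005,"rx": -0.001,"ry": -0.001,"rz": -0.21,"hand": -1}
  ]
}}

```text
time: 9.35
tcp_pos: [529.5, -87.9, 145.6]
tcp_rot: [[0.826, -0.564, 0.001], [-0.564, -0.826, -0.0], [0.001, -0.0, -1.0]]
force: [-3.0, -0.4, 5.6]
finger_gap: 19.7
```

```bash
python3 -c "
from h import *
tgt(-22.5,145)"
```

```text
t 9.35 pos [529.5 -87.9 145.6] yaw -34.35 F [-3.  -0.4  5.6] M [-0.31  0.41 -0.02] gap 19.7 j6 112.2
MOVE xyz [-0.0003 -0.0006  0.0006] rot [-2.000e-04 -1.100e-03 -2.068e-01]
```

Call:
{"fn": "apply_moves", "kwargs": {
  "motion": [
    {"x": -0.0005,"y": -0.0003,"z": 0.0006,"rx": 0,"ry": -0.001,"rz": -0.07,"hand": -1},
    {"x": -0.0007,"y": -0.0003,"z": 0.0006,"rx": 0,"ry": -0.001,"rz": -0.14,"hand": -1},
    {"x": -0.0007,"y": -0.0003,"z": 0.0006,"rx": 0,"ry": -0.001,"rz": -0.21,"hand": -1},
    {"x": -0.0007,"y": -0.0003,"z": 0.0006,"rx": 0,"ry": -0.001,"rz": -0.21,"hand": -1}
  ]
}}

```text
time: 9.85
tcp_pos: [529.4, -87.5, 145.6]
tcp_rot: [[0.925, -0.379, 0.001], [-0.379, -0.925, -0.0], [0.001, -0.0, -1.0]]
force: [-2.1, -1.2, 4.9]
finger_gap: 19.8
```

```bash
python3 -c "
from h import *
tgt(-10.5,145,C=np.array([526.9,-86.4]))"
```

```text
t 9.85 pos [529.4 -87.5 145.6] yaw -22.26 F [-2.1 -1.2  4.9] M [-0.37  0.23 -0.07] gap 19.8 j6 100.2
MOVE xyz [-0.0005 -0.0005  0.0006] rot [ 1.000e-04 -1.400e-03 -2.052e-01]
```

Call:
{"fn": "apply_moves", "kwargs": {
  "motion": [
    {"x": -0.0004,"y": -0.0002,"z": 0.0006,"rx": 0,"ry": -0.001,"rz": -0.07,"hand": -1},
    {"x": -0.0006,"y": -0.0003,"z": 0.0006,"rx": 0,"ry": -0.001,"rz": -0.14,"hand": -1},
    {"x": -0.0006,"y": -0.0004,"z": 0.0006,"rx": 0,"ry": -0.001,"rz": -0.21,"hand": -1},
    {"x": -0.0006,"y": -0.0004,"z": 0.0006,"rx": 0,"ry": -0.001,"rz": -0.21,"hand": -1}
  ]
}}

```text
time: 10.35
tcp_pos: [529.4, -87.0, 145.5]
tcp_rot: [[0.984, -0.178, 0.002], [-0.178, -0.984, -0.0], [0.002, 0.0, -1.0]]
force: [0.8, 0.7, 6.0]
finger_gap: 19.7
```

```bash
python3 -c "
from h import *
tgt(1.5,145,C=np.array([526.7,-86.5]))"
```

```text
t 10.35 pos [529.4 -87.  145.5] yaw -10.23 F [0.8 0.7 6. ] M [-0.23 -0.09  0.  ] gap 19.7 j6 88.2
MOVE xyz [-0.0005 -0.0005  0.0005] rot [ 0.0004 -0.0016 -0.2047]
```

Call:
{"fn": "apply_moves", "kwargs": {
  "motion": [
    {"x": -0.0002,"y": -0.0002,"z": 0.0006,"rx": 0,"ry": -0.001,"rz": -0.07,"hand": -1},
    {"x": -0.0003,"y": -0.0004,"z": 0.0006,"rx": 0,"ry": -0.001,"rz": -0.14,"hand": -1},
    {"x": -0.0004,"y": -0.0005,"z": 0.0006,"rx": 0,"ry": -0.001,"rz": -0.21,"hand": -1},
    {"x": -0.0004,"y": -0.0005,"z": 0.0006,"rx": 0,"ry": -0.001,"rz": -0.21,"hand": -1}
  ]
}}

```text
time: 10.85
tcp_pos: [529.5, -86.5, 145.4]
tcp_rot: [[1.0, 0.031, 0.002], [0.031, -1.0, -0.001], [0.002, 0.001, -1.0]]
force: [0.7, -1.0, 5.3]
finger_gap: 19.8
```

```bash
python3 -c "
from h import *
tgt(13.5,145,C=np.array([526.7,-86.5]))"
```

```text
t 10.85 pos [529.5 -86.5 145.4] yaw 1.78 F [ 0.7 -1.   5.3] M [-0.12 -0.24  0.  ] gap 19.8 j6 76.2
MOVE xyz [-0.0006 -0.0005  0.0004] rot [ 0.0008 -0.0019 -0.2045]
```

Call:
{"fn": "apply_moves", "kwargs": {
  "motion": [
    {"x": -0.0004,"y": -0.0002,"z": 0.0006,"rx": 0,"ry": -0.002,"rz": -0.07,"hand": -1},
    {"x": -0.0005,"y": -0.0004,"z": 0.0006,"rx": 0,"ry": -0.002,"rz": -0.14,"hand": -1},
    {"x": -0.0006,"y": -0.0005,"z": 0.0006,"rx": 0.001,"ry": -0.002,"rz": -0.21,"hand": -1},
    {"x": -0.0006,"y": -0.0005,"z": 0.0006,"rx": 0.001,"ry": -0.002,"rz": -0.21,"hand": -1}
  ]
}}

```text
time: 11.35
tcp_pos: [529.5, -86.1, 145.5]
tcp_rot: [[0.971, 0.238, 0.002], [0.238, -0.971, -0.0], [0.002, 0.0, -1.0]]
force: [0.4, -1.0, 5.5]
finger_gap: 19.8
```

```bash
python3 -c "
from h import *
tgt(25.5,144.8,C=np.array([526.7,-86.5]))"
```

```text
t 11.35 pos [529.5 -86.1 145.5] yaw 13.8 F [ 0.4 -1.   5.5] M [-0.12 -0.42 -0.05] gap 19.8 j6 64.2
MOVE xyz [-0.0005 -0.0007  0.0007] rot [ 0.0007 -0.0016 -0.2043]
```

Call:
{"fn": "apply_moves", "kwargs": {
  "motion": [
    {"x": -0.0004,"y": -0.0002,"z": 0.0006,"rx": 0,"ry": -0.002,"rz": -0.07,"hand": -1},
    {"x": -0.0005,"y": -0.0004,"z": 0.0006,"rx": 0,"ry": -0.002,"rz": -0.14,"hand": -1},
    {"x": -0.0005,"y": -0.0006,"z": 0.0006,"rx": 0.001,"ry": -0.002,"rz": -0.21,"hand": -1},
    {"x": -0.0005,"y": -0.0006,"z": 0.0006,"rx": 0.001,"ry": -0.002,"rz": -0.21,"hand": -1}
  ]
}}

```text
time: 11.85
tcp_pos: [529.5, -85.7, 145.6]
tcp_rot: [[0.9, 0.435, 0.002], [0.435, -0.9, -0.0], [0.001, 0.001, -1.0]]
force: [2.6, -0.6, 4.0]
finger_gap: 19.8
```

```bash
python3 -c "
from h import *
tgt(37.5,144.8,C=np.array([526.7,-86.5]))"
```

```text
t 11.85 pos [529.5 -85.7 145.6] yaw 25.81 F [ 2.6 -0.6  4. ] M [-0.19 -0.56 -0.02] gap 19.8 j6 52.3
MOVE xyz [-0.0007 -0.001   0.0008] rot [ 0.0009 -0.0013 -0.204 ]
```

Call:
{"fn": "apply_moves", "kwargs": {
  "motion": [
    {"x": 0.0,"y": -0.0002,"z": 0.0006,"rx": 0,"ry": -0.001,"rz": -0.07,"hand": -1},
    {"x": -0.0002,"y": -0.0005,"z": 0.0006,"rx": 0,"ry": -0.001,"rz": -0.14,"hand": -1},
    {"x": -0.0003,"y": -0.0007,"z": 0.0007,"rx": 0.001,"ry": -0.001,"rz": -0.21,"hand": -1},
    {"x": -0.0003,"y": -0.0007,"z": 0.0007,"rx": 0.001,"ry": -0.001,"rz": -0.21,"hand": -1}
  ]
}}

```text
time: 12.35
tcp_pos: [529.6, -85.1, 145.5]
tcp_rot: [[0.79, 0.613, 0.002], [0.613, -0.79, 0.0], [0.002, 0.001, -1.0]]
force: [2.1, -0.6, 5.5]
finger_gap: 20.0
```

```bash
python3 -c "
from h import *
tgt(49.5,144.8,C=np.array([527.2,-86.5]))"
```

```text
t 12.35 pos [529.6 -85.1 145.5] yaw 37.83 F [ 2.1 -0.6  5.5] M [ 0.03 -0.57 -0.01] gap 20.0 j6 40.3
MOVE xyz [-0.0005 -0.0009  0.0007] rot [ 0.0014 -0.0019 -0.2038]
```

No fit over 84°. The socket has only about 1 mm of lateral slack on the spindle, while the well allows 2 mm, so I lift slightly and probe the well walls to centre the crank.

Call:
{"fn": "apply_moves", "kwargs": {
  "motion": [
    {"x": 0,"y": 0,"z": -0.002,"rx": 0.001,"ry": -0.002,"rz": 0,"hand": -1},
    {"x": 0.0015,"y": 0,"z": -0.002,"rx": 0.001,"ry": -0.002,"rz": 0,"hand": -1},
    {"x": 0.0025,"y": 0,"z": -0.002,"rx": 0.001,"ry": -0.002,"rz": 0,"hand": -1},
    {"x": 0.0025,"y": 0,"z": -0.002,"rx": 0.001,"ry": -0.002,"rz": 0,"hand": -1}
  ]
}}

```text
time: 12.85
tcp_pos: [531.5, -83.5, 147.2]
tcp_rot: [[0.79, 0.613, -0.0], [0.613, -0.79, -0.0], [-0.0, -0.0, -1.0]]
force: [-0.6, -0.1, -3.8]
finger_gap: 19.7
```

```bash
cat >> h.py <<'E'
def pr(ref):
    s=robot.state();R=np.array(s['tcp_rot']);p=np.array(s['tcp_pos']);a=np.radians(ref);X=np.array([np.cos(a),np.sin(a),0]);Y=np.array([np.sin(a),-np.cos(a),0])
    f=np.array(s['force']);M=np.array(s['wrist_torque'])
    print('t',round(s['time'],2),'px,py,z',(X@p).round(2),(Y@p).round(2),p[2].round(2),'F',(X@f).round(1),(Y@f).round(1),f[2].round(1),'M',(X@M).round(2),(Y@M).round(2),M[2].round(2),'tilt',R[0,2].round(4),R[1,2].round(4),'world',p.round(2),'yaw',np.degrees(np.arctan2(R[1,0],R[0,0])).round(1))
E
python3 -c "
from h import *
pr(37.8)"
```

```text
t 12.85 px,py,z 368.8 391.79 147.22 F -0.5 -0.3 -3.8 M -0.04 0.0 -0.03 tilt -0.0004 -0.0001 world [531.54 -83.54 147.22] yaw 37.8
```

Call:
{"fn": "apply_moves", "kwargs": {
  "motion": [
    {"x": 0.001,"y": 0,"z": 0,"rx": 0,"ry": 0,"rz": 0,"hand": -1},
    {"x": 0.002,"y": 0,"z": 0,"rx": 0,"ry": 0,"rz": 0,"hand": -1},
    {"x": 0.002,"y": 0,"z": 0,"rx": 0,"ry": 0,"rz": 0,"hand": -1}
  ]
}}

```text
time: 13.22
tcp_pos: [532.9, -82.3, 147.1]
tcp_rot: [[0.79, 0.613, -0.001], [0.613, -0.79, -0.0], [-0.001, -0.001, -1.0]]
force: [-2.6, 0.9, -3.6]
finger_gap: 19.7
```

```bash
python3 -c "
from h import *
pr(37.8)"
```

```text
t 13.22 px,py,z 370.67 391.62 147.09 F -1.5 -2.3 -3.6 M 0.39 -0.48 -0.03 tilt -0.0011 -0.0 world [532.92 -82.25 147.09] yaw 37.8
```

Call:
{"fn": "apply_moves", "kwargs": {
  "motion": [
    {"x": -0.001,"y": -0.001,"z": 0,"rx": 0,"ry": -0.001,"rz": 0,"hand": -1},
    {"x": -0.0013,"y": -0.0025,"z": 0,"rx": 0,"ry": -0.001,"rz": 0,"hand": -1},
    {"x": -0.0013,"y": -0.0035,"z": 0,"rx": 0,"ry": -0.001,"rz": 0,"hand": -1},
    {"x": -0.0013,"y": -0.0035,"z": 0,"rx": 0,"ry": -0.001,"rz": 0,"hand": -1}
  ]
}}

```text
time: 13.72
tcp_pos: [529.8, -80.2, 147.2]
tcp_rot: [[0.79, 0.613, -0.002], [0.613, -0.79, -0.001], [-0.002, -0.0, -1.0]]
force: [0.3, -0.9, -4.4]
finger_gap: 19.8
```

```bash
python3 -c "
from h import *
pr(37.8)"
```

```text
t 13.72 px,py,z 369.43 388.09 147.19 F -0.4 0.9 -4.4 M -0.05 -0.01 0.02 tilt -0.0016 -0.0007 world [529.77 -80.22 147.19] yaw 37.8
```

Call:
{"fn": "apply_moves", "kwargs": {
  "motion": [
    {"x": 0,"y": -0.001,"z": 0,"rx": 0,"ry": -0.001,"rz": 0,"hand": -1},
    {"x": 0,"y": -0.0015,"z": 0,"rx": 0,"ry": -0.001,"rz": 0,"hand": -1},
    {"x": 0,"y": -0.0015,"z": 0,"rx": 0,"ry": -0.001,"rz": 0,"hand": -1}
  ]
}}

```text
time: 14.1
tcp_pos: [529.0, -79.4, 147.3]
tcp_rot: [[0.79, 0.613, -0.002], [0.613, -0.79, -0.002], [-0.003, 0.0, -1.0]]
force: [2.7, -5.0, -5.0]
finger_gap: 20.0
```

```bash
python3 -c "
from h import *
pr(37.8)"
```

```text
t 14.1 px,py,z 369.36 386.93 147.32 F -0.9 5.6 -5.0 M -1.24 -0.21 0.02 tilt -0.0018 -0.002 world [529.01 -79.35 147.32] yaw 37.8
```

Call:
{"fn": "apply_moves", "kwargs": {
  "motion": [
    {"x": -0.0003,"y": 0.002,"z": 0,"rx": 0.001,"ry": -0.002,"rz": 0,"hand": -1},
    {"x": -0.0003,"y": 0.004,"z": 0,"rx": 0.001,"ry": -0.002,"rz": 0,"hand": -1},
    {"x": -0.0003,"y": 0.005,"z": 0,"rx": 0.001,"ry": -0.002,"rz": 0,"hand": -1},
    {"x": -0.0003,"y": 0.0055,"z": 0,"rx": 0.001,"ry": -0.002,"rz": 0,"hand": -1},
    {"x": -0.0003,"y": 0.0055,"z": 0,"rx": 0.001,"ry": -0.002,"rz": 0,"hand": -1}
  ]
}}

```text
time: 14.72
tcp_pos: [532.1, -83.8, 147.3]
tcp_rot: [[0.79, 0.613, -0.004], [0.613, -0.79, -0.002], [-0.005, -0.001, -1.0]]
force: [-0.2, -0.4, -3.4]
finger_gap: 19.8
```

```bash
python3 -c "
from h import *
pr(37.8)"
```

```text
t 14.72 px,py,z 369.08 392.38 147.28 F -0.4 0.2 -3.4 M -0.06 -0.03 -0.03 tilt -0.0042 -0.0023 world [532.12 -83.84 147.28] yaw 37.8
```

```bash
python3 -c "
from h import *
s=robot.state();p=s['tcp_pos']
to(p[0]+.613,p[1]-.79,p[2],37.8)"
```

```text
t 14.72 pos [532.1 -83.8 147.3] yaw 37.82 F [-0.2 -0.4 -3.4] M [-0.07 -0.01 -0.03] gap 19.8 j6 40.6
MOVE xyz [-0.     0.001 -0.   ] rot [-0.0007  0.0047  0.0004]
```

Call:
{"fn": "apply_moves", "kwargs": {
  "motion": [
    {"x": 0,"y": 0.0006,"z": 0,"rx": 0,"ry": 0.005,"rz": 0,"hand": -1},
    {"x": 0,"y": 0.0012,"z": 0,"rx": -0.001,"ry": 0.005,"rz": 0,"hand": -1},
    {"x": 0,"y": 0.0012,"z": 0,"rx": -0.001,"ry": 0.005,"rz": 0,"hand": -1}
  ]
}}

```text
time: 15.1
tcp_pos: [532.5, -84.5, 147.1]
tcp_rot: [[0.79, 0.613, -0.001], [0.613, -0.79, 0.001], [-0.0, -0.001, -1.0]]
force: [-4.0, 3.0, -2.7]
finger_gap: 20.0
```

```bash
python3 -c "
from h import *
pr(37.8)"
```

```text
t 15.1 px,py,z 368.91 393.13 147.11 F -1.4 -4.8 -2.7 M 1.17 -0.36 -0.0 tilt -0.0007 0.0007 world [532.45 -84.53 147.11] yaw 37.8
```

Call:
{"fn": "apply_moves", "kwargs": {
  "motion": [
    {"x": -0.001,"y": -0.003,"z": 0,"rx": 0.001,"ry": 0,"rz": 0,"hand": -1},
    {"x": -0.002,"y": -0.003,"z": 0,"rx": 0.001,"ry": 0,"rz": 0,"hand": -1},
    {"x": -0.003,"y": -0.003,"z": 0,"rx": 0.001,"ry": 0,"rz": 0,"hand": -1},
    {"x": -0.003,"y": -0.003,"z": 0,"rx": 0.001,"ry": 0,"rz": 0,"hand": -1}
  ]
}}

```text
time: 15.6
tcp_pos: [528.3, -84.1, 147.2]
tcp_rot: [[0.79, 0.613, -0.001], [0.613, -0.79, 0.001], [-0.0, -0.002, -1.0]]
force: [-0.0, -0.7, -2.6]
finger_gap: 19.9
```

```bash
python3 -c "
from h import *
pr(37.8)"
```

```text
t 15.6 px,py,z 365.88 390.22 147.19 F -0.5 0.6 -2.6 M -0.06 0.01 0.0 tilt -0.0011 0.0014 world [528.27 -84.08 147.19] yaw 37.8
```

Call:
{"fn": "apply_moves", "kwargs": {
  "motion": [
    {"x": -0.001,"y": 0,"z": 0,"rx": 0.001,"ry": 0.001,"rz": 0,"hand": -1},
    {"x": -0.002,"y": 0,"z": 0,"rx": 0.001,"ry": 0.001,"rz": 0,"hand": -1},
    {"x": -0.002,"y": 0,"z": 0,"rx": 0.001,"ry": 0.001,"rz": 0,"hand": -1}
  ]
}}

```text
time: 15.98
tcp_pos: [526.8, -85.3, 147.3]
tcp_rot: [[0.79, 0.613, -0.0], [0.613, -0.79, 0.003], [0.002, -0.003, -1.0]]
force: [1.9, 0.8, -3.5]
finger_gap: 19.7
```

```bash
python3 -c "
from h import *
pr(37.8)"
```

```text
t 15.97 px,py,z 364.02 390.27 147.25 F 2.0 0.5 -3.5 M -0.08 0.58 -0.0 tilt -0.0004 0.003 world [526.83 -85.26 147.25] yaw 37.8
```

Probing gives a TCP centre of about (529.4, -82.9) at yaw 37.8. That means the crank axis sits about 3.8 mm along -tool x from the TCP, with the well centre at about (526.5, -85.3), which agrees with the camera mean. So only yaw -46 to -22 was searched properly centred. I go back lifted and sweep again, centred this time.

```bash
sed -i 's/^C=.*/C=np.array([526.5,-85.3]);OFF=3.7/' h.py; python3 -c "
from h import *
tgt(-26,147.5)"
```

```text
t 15.97 pos [526.8 -85.3 147.3] yaw 37.81 F [ 1.9  0.8 -3.5] M [ 0.29 -0.5  -0.  ] gap 19.7 j6 40.1
MOVE xyz [ 0.0013  0.0031 -0.0003] rot [-3.2000e-03  1.0000e-04  1.1138e+00]
```

Call:
{"fn": "apply_moves", "kwargs": {
  "motion": [
    {"x": 0.0034,"y": 0.0,"z": 0,"rx": -0.003,"ry": 0,"rz": 0,"hand": -1},
    {"x": 0.0034,"y": 0.0006,"z": 0,"rx": -0.003,"ry": 0,"rz": 0.18,"hand": -1},
    {"x": 0.0033,"y": 0.0012,"z": 0,"rx": -0.003,"ry": 0,"rz": 0.36,"hand": -1},
    {"x": 0.003,"y": 0.0018,"z": 0,"rx": -0.003,"ry": 0,"rz": 0.54,"hand": -1},
    {"x": 0.0025,"y": 0.0023,"z": 0,"rx": -0.003,"ry": 0,"rz": 0.72,"hand": -1},
    {"x": 0.002,"y": 0.0027,"z": 0,"rx": -0.003,"ry": 0,"rz": 0.9,"hand": -1},
    {"x": 0.0013,"y": 0.0031,"z": 0,"rx": -0.003,"ry": 0,"rz": 1.11,"hand": -1},
    {"x": 0.0013,"y": 0.0031,"z": 0,"rx": -0.003,"ry": 0,"rz": 1.11,"hand": -1}
  ]
}}

```text
time: 16.98
tcp_pos: [529.8, -86.9, 147.2]
tcp_rot: [[0.9, -0.435, -0.0], [-0.435, -0.9, -0.0], [-0.0, 0.0, -1.0]]
force: [-0.7, 0.3, -2.9]
finger_gap: 19.8
```

```bash
python3 -c "
from h import *
tgt(-26,145)"
```

```text
t 16.98 pos [529.8 -86.9 147.2] yaw -25.79 F [-0.7  0.3 -2.9] M [-0.    0.01  0.06] gap 19.8 j6 103.8
MOVE xyz [0.0001 0.     0.0022] rot [0.0002 0.0003 0.0037]
```

Call:
{"fn": "apply_moves", "kwargs": {
  "motion": [
    {"x": 0,"y": 0,"z": 0.0015,"rx": 0,"ry": 0,"rz": 0,"hand": -1},
    {"x": 0,"y": 0,"z": 0.0022,"rx": 0,"ry": 0,"rz": 0,"hand": -1},
    {"x": 0,"y": 0,"z": 0.0022,"rx": 0,"ry": 0,"rz": 0,"hand": -1}
  ]
}}

```text
time: 17.35
tcp_pos: [530.0, -86.9, 145.6]
tcp_rot: [[0.901, -0.434, 0.0], [-0.434, -0.901, -0.0], [0.0, -0.0, -1.0]]
force: [-1.0, 0.8, 4.3]
finger_gap: 19.7
```

```bash
python3 -c "
from h import *
tgt(-16,144.9)"
```

```text
t 17.35 pos [530.  -86.9 145.6] yaw -25.71 F [-1.   0.8  4.3] M [ 0.09  0.36 -0.02] gap 19.7 j6 103.7
MOVE xyz [-0.0002 -0.0005  0.0007] rot [ 0.     -0.0005 -0.1694]
```

Call:
{"fn": "apply_moves", "kwargs": {
  "motion": [
    {"x": -0.0001,"y": -0.0003,"z": 0.0006,"rx": 0,"ry": 0,"rz": -0.06,"hand": -1},
    {"x": -0.0002,"y": -0.0004,"z": 0.0006,"rx": 0,"ry": 0,"rz": -0.12,"hand": -1},
    {"x": -0.0002,"y": -0.0005,"z": 0.0007,"rx": 0,"ry": 0,"rz": -0.17,"hand": -1},
    {"x": -0.0002,"y": -0.0005,"z": 0.0007,"rx": 0,"ry": 0,"rz": -0.17,"hand": -1}
  ]
}}

```text
time: 17.85
tcp_pos: [530.2, -86.6, 145.5]
tcp_rot: [[0.962, -0.274, 0.001], [-0.274, -0.962, -0.001], [0.001, 0.0, -1.0]]
force: [-1.9, -0.0, 5.1]
finger_gap: 19.7
```

```bash
python3 -c "
from h import *
tgt(-6,144.9)"
```

```text
t 17.85 pos [530.2 -86.6 145.5] yaw -15.88 F [-1.9 -0.   5.1] M [-0.29  0.35  0.01] gap 19.7 j6 93.9
MOVE xyz [-0.0003 -0.0008  0.0006] rot [ 0.0005 -0.0014 -0.1724]
```

Call:
{"fn": "apply_moves", "kwargs": {
  "motion": [
    {"x": -0.0002,"y": -0.0004,"z": 0.0006,"rx": 0,"ry": -0.001,"rz": -0.06,"hand": -1},
    {"x": -0.0003,"y": -0.0006,"z": 0.0006,"rx": 0,"ry": -0.001,"rz": -0.12,"hand": -1},
    {"x": -0.0004,"y": -0.0008,"z": 0.0006,"rx": 0,"ry": -0.001,"rz": -0.17,"hand": -1},
    {"x": -0.0004,"y": -0.0008,"z": 0.0006,"rx": 0,"ry": -0.001,"rz": -0.17,"hand": -1}
  ]
}}

```text
time: 18.35
tcp_pos: [530.3, -85.9, 145.3]
tcp_rot: [[0.994, -0.107, 0.001], [-0.107, -0.994, -0.001], [0.001, 0.001, -1.0]]
force: [-0.5, -1.2, 4.8]
finger_gap: 19.9
```

```bash
python3 -c "
from h import *
tgt(4,144.9)"
```

```text
t 18.35 pos [530.3 -85.9 145.3] yaw -6.13 F [-0.5 -1.2  4.8] M [-0.42 -0.05 -0.06] gap 19.9 j6 84.2
MOVE xyz [-0.0002 -0.0008  0.0004] rot [ 0.0011 -0.0012 -0.1767]
```

Call:
{"fn": "apply_moves", "kwargs": {
  "motion": [
    {"x": -0.0001,"y": -0.0003,"z": 0.0005,"rx": 0,"ry": -0.001,"rz": -0.06,"hand": -1},
    {"x": -0.0002,"y": -0.0006,"z": 0.0006,"rx": 0.001,"ry": -0.001,"rz": -0.12,"hand": -1},
    {"x": -0.0002,"y": -0.0008,"z": 0.0006,"rx": 0.001,"ry": -0.001,"rz": -0.18,"hand": -1},
    {"x": -0.0002,"y": -0.0008,"z": 0.0006,"rx": 0.001,"ry": -0.001,"rz": -0.18,"hand": -1}
  ]
}}

```text
time: 18.85
tcp_pos: [530.3, -84.9, 144.4]
tcp_rot: [[0.997, 0.072, 0.0], [0.072, -0.997, 0.0], [0.0, -0.0, -1.0]]
force: [2.6, -0.0, -2.8]
finger_gap: 20.0
```

```bash
python3 -c "
from h import *
tgt(14,144.7)"
```

```text
t 18.85 pos [530.3 -84.9 144.4] yaw 4.12 F [ 2.6 -0.  -2.8] M [-0.03 -0.79  0.05] gap 20.0 j6 74.0
MOVE xyz [-0.0002 -0.0006 -0.0003] rot [-0.0002 -0.0004 -0.1724]
```

It dropped: z 144.4 and the contact load is gone at yaw 4°. Lowering step by step.

Call:
{"fn": "apply_moves", "kwargs": {
  "motion": [
    {"x": 0.0004,"y": 0,"z": 0.001,"rx": 0,"ry": 0,"rz": 0,"hand": -1},
    {"x": 0.0004,"y": 0,"z": 0.002,"rx": 0,"ry": 0,"rz": 0,"hand": -1},
    {"x": 0.0004,"y": 0,"z": 0.003,"rx": 0,"ry": 0,"rz": 0,"hand": -1}
  ]
}}

```text
time: 19.23
tcp_pos: [530.6, -84.9, 141.0]
tcp_rot: [[0.997, 0.071, -0.0], [0.071, -0.997, 0.0], [0.0, -0.0, -1.0]]
force: [2.0, 0.1, -4.3]
finger_gap: 19.9
```

```bash
python3 -c "
from h import *
pr(0)"
```

```text
t 19.23 px,py,z 530.61 84.89 141.05 F 2.0 -0.1 -4.3 M -0.27 0.28 0.03 tilt -0.0 0.0003 world [530.61 -84.89 141.05] yaw 4.1
```

Call:
{"fn": "apply_moves", "kwargs": {
  "motion": [
    {"x": 0.0004,"y": 0,"z": 0.002,"rx": 0,"ry": 0,"rz": 0,"hand": -1},
    {"x": 0.0004,"y": 0,"z": 0.004,"rx": 0,"ry": 0,"rz": 0,"hand": -1},
    {"x": 0.0004,"y": 0,"z": 0.006,"rx": 0,"ry": 0,"rz": 0,"hand": -1},
    {"x": 0.0004,"y": 0,"z": 0.008,"rx": 0,"ry": 0,"rz": 0,"hand": -1}
  ]
}}

```text
time: 19.73
tcp_pos: [530.9, -84.9, 132.9]
tcp_rot: [[0.997, 0.071, -0.0], [0.071, -0.997, 0.0], [-0.0, -0.0, -1.0]]
force: [-0.1, -1.0, -3.6]
finger_gap: 19.3
```

```bash
python3 -c "
from h import *
pr(0)"
```

```text
t 19.73 px,py,z 530.95 84.92 132.89 F -0.1 1.0 -3.6 M -0.36 -0.04 0.04 tilt -0.0001 0.0002 world [530.95 -84.92 132.89] yaw 4.1
```

Call:
{"fn": "apply_moves", "kwargs": {
  "motion": [
    {"x": 0,"y": 0.0002,"z": 0.003,"rx": 0,"ry": 0,"rz": 0,"hand": -1},
    {"x": 0,"y": 0.0002,"z": 0.006,"rx": 0,"ry": 0,"rz": 0,"hand": -1},
    {"x": 0,"y": 0.0002,"z": 0.008,"rx": 0,"ry": 0,"rz": 0,"hand": -1},
    {"x": 0,"y": 0.0002,"z": 0.0093,"rx": 0,"ry": 0,"rz": 0,"hand": -1},
    {"x": 0,"y": 0.0002,"z": 0.0096,"rx": 0,"ry": 0,"rz": 0,"hand": -1}
  ]
}}

```text
time: 20.35
tcp_pos: [531.1, -85.1, 123.9]
tcp_rot: [[0.997, 0.071, 0.0], [0.071, -0.997, 0.0], [0.0, -0.0, -1.0]]
force: [-2.8, 0.1, 6.8]
finger_gap: 19.8
```

```bash
python3 -c "
from h import *
pr(0)"
```

```text
t 20.35 px,py,z 531.08 85.08 123.92 F -2.8 -0.1 6.8 M 0.25 -0.86 0.04 tilt 0.0003 0.0003 world [531.08 -85.08 123.92] yaw 4.1
```

Fully down (floor contact, TCP 123.9). I release and regrip to relieve side stress.

Call:
{"fn": "apply_moves", "kwargs": {
  "motion": [
    {"x": 0,"y": 0,"z": -0.0006,"rx": 0,"ry": 0,"rz": 0,"hand": -0.48},
    {"x": 0,"y": 0,"z": -0.0006,"rx": 0,"ry": 0,"rz": 0,"hand": -0.48},
    {"x": 0,"y": 0,"z": -0.0006,"rx": 0,"ry": 0,"rz": 0,"hand": -0.48}
  ]
}}

```text
time: 20.72
tcp_pos: [531.1, -85.1, 124.5]
tcp_rot: [[0.997, 0.071, 0.0], [0.071, -0.997, 0.0], [0.0, -0.0, -1.0]]
force: [0.8, -0.5, -0.7]
finger_gap: 23.9
```

```bash
python3 -c "
from h import *
pr(0);print(robot.state()['finger_gap'])
d=cam('scene');save(d,'scene5.png')
im=cv2.imread('pics/scene5.png');u,v=map(int,proj(d,[527,-85,90]));cv2.imwrite('pics/scene5c.png',cv2.resize(im[v-50:v+50,u-60:u+60],None,fx=6,fy=6,interpolation=2))"
```

```text
t 20.73 px,py,z 531.12 85.07 124.5 F 0.8 0.5 -0.7 M -0.0 -0.05 0.02 tilt 0.0004 0.0003 world [531.12 -85.07 124.5 ] yaw 4.1
23.88956624114857
```

View pics/scene5c.png

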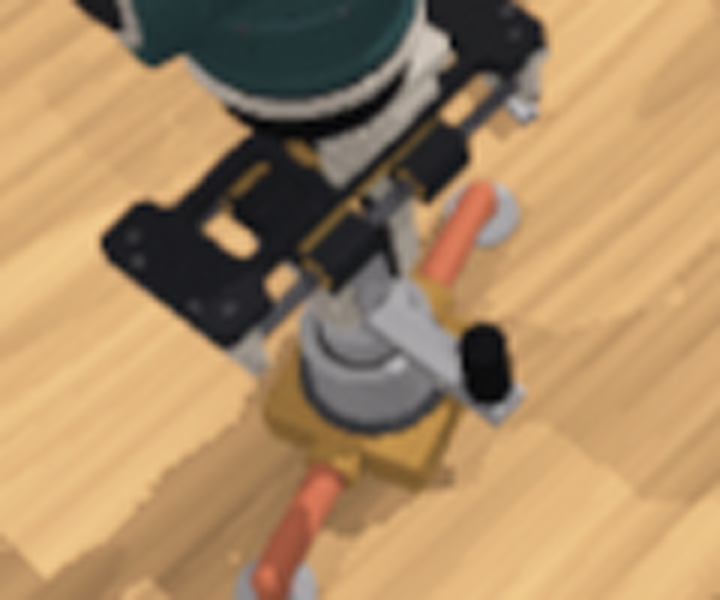

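Crank is home with its arm just above the collar (crop 370-520, 290-420). I recentre the open fingers over its axis, then grip.

Call:
{"fn": "apply_moves", "kwargs": {
  "motion": [
    {"x": -0.0022,"y": 0,"z": 0,"rx": 0,"ry": 0,"rz": 0,"hand": -0.48},
    {"x": -0.0043,"y": 0,"z": 0,"rx": 0,"ry": 0,"rz": 0,"hand": -0.48},
    {"x": -0.0043,"y": 0,"z": 0,"rx": 0,"ry": 0,"rz": 0,"hand": -1},
    {"x": -0.0043,"y": 0,"z": 0,"rx": 0,"ry": 0,"rz": 0,"hand": -1},
    {"x": -0.0043,"y": 0,"z": 0,"rx": 0,"ry": 0,"rz": 0,"hand": -1}
  ],
  "newtons": 35
}}

```text
time: 21.4
tcp_pos: [526.7, -85.4, 124.5]
tcp_rot: [[0.997, 0.071, 0.0], [0.071, -0.997, 0.0], [0.0, -0.0, -1.0]]
force: [-0.7, 0.4, 1.0]
finger_gap: 20.2
```

```bash
python3 -c "
from h import *
pr(0);print(robot.state()['finger_gap'])"
```

```text
t 21.4 px,py,z 526.74 85.39 124.51 F -0.7 -0.4 1.0 M -0.06 -0.41 -0.01 tilt 0.0001 0.0003 world [526.74 -85.39 124.51] yaw 4.1
20.225812604919568
```

Call:
{"fn": "apply_moves", "kwargs": {
  "motion": [
    {"x": 0,"y": 0,"z": 0,"rx": 0,"ry": 0,"rz": -0.06,"hand": -1},
    {"x": 0,"y": 0,"z": 0,"rx": 0,"ry": 0,"rz": -0.12,"hand": -1},
    {"x": 0,"y": 0,"z": 0,"rx": 0,"ry": 0,"rz": -0.18,"hand": -1},
    {"x": 0,"y": 0,"z": 0,"rx": 0,"ry": 0,"rz": -0.24,"hand": -1}
  ]
}}

```text
time: 21.9
tcp_pos: [527.1, -85.5, 124.5]
tcp_rot: [[0.951, 0.308, 0.001], [0.308, -0.951, 0.0], [0.001, 0.0, -1.0]]
force: [3.1, -0.9, -0.9]
finger_gap: 19.7
```

```bash
python3 -c "
from h import *
pr(0)"
```

```text
t 21.9 px,py,z 527.11 85.48 124.51 F 3.1 0.9 -0.9 M -0.15 0.57 -0.16 tilt 0.001 0.0001 world [527.11 -85.48 124.51] yaw 17.9
```

Mz -0.16 N m, so the stem is turning.

Call:
{"fn": "apply_moves", "kwargs": {
  "motion": [
    {"x": 0.0002,"y": 0,"z": 0,"rx": 0,"ry": -0.001,"rz": -0.07,"hand": -1},
    {"x": 0.0002,"y": 0,"z": 0,"rx": 0,"ry": -0.001,"rz": -0.14,"hand": -1},
    {"x": 0.0002,"y": 0,"z": 0,"rx": 0,"ry": -0.001,"rz": -0.21,"hand": -1},
    {"x": 0.0002,"y": 0,"z": 0,"rx": 0,"ry": -0.001,"rz": -0.28,"hand": -1}
  ]
}}

```text
time: 22.4
tcp_pos: [527.2, -85.1, 124.5]
tcp_rot: [[0.828, 0.561, -0.0], [0.561, -0.828, 0.0], [-0.0, -0.0, -1.0]]
force: [-2.9, 3.3, 1.9]
finger_gap: 19.5
```

```bash
python3 -c "
from h import *
pr(0)"
```

```text
t 22.4 px,py,z 527.2 85.14 124.47 F -2.9 -3.3 1.9 M 0.63 -0.48 -0.21 tilt -0.0003 0.0004 world [527.2  -85.14 124.47] yaw 34.1
```

Call:
{"fn": "apply_moves", "kwargs": {
  "motion": [
    {"x": -0.0001,"y": -0.0004,"z": 0,"rx": 0,"ry": 0,"rz": -0.07,"hand": -1},
    {"x": -0.0001,"y": -0.0004,"z": 0,"rx": 0,"ry": 0,"rz": -0.14,"hand": -1},
    {"x": -0.0001,"y": -0.0004,"z": 0,"rx": 0,"ry": 0,"rz": -0.21,"hand": -1},
    {"x": -0.0001,"y": -0.0004,"z": 0,"rx": 0,"ry": 0,"rz": -0.28,"hand": -1}
  ]
}}

```text
time: 22.9
tcp_pos: [526.8, -84.6, 124.5]
tcp_rot: [[0.639, 0.769, -0.001], [0.769, -0.639, 0.001], [0.0, -0.001, -1.0]]
force: [-1.7, 2.1, 2.7]
finger_gap: 19.4
```

```bash
python3 -c "
from h import *
pr(0)"
```

```text
t 22.9 px,py,z 526.8 84.62 124.49 F -1.7 -2.1 2.7 M 0.41 -0.57 -0.21 tilt -0.0007 0.001 world [526.8  -84.62 124.49] yaw 50.3
```

Call:
{"fn": "apply_moves", "kwargs": {
  "motion": [
    {"x": 0.0,"y": -0.0002,"z": 0,"rx": 0,"ry": 0.001,"rz": -0.07,"hand": -1},
    {"x": 0.0,"y": -0.0002,"z": 0,"rx": 0.001,"ry": 0.001,"rz": -0.14,"hand": -1},
    {"x": 0.0,"y": -0.0002,"z": 0,"rx": 0.001,"ry": 0.001,"rz": -0.21,"hand": -1},
    {"x": 0.0,"y": -0.0002,"z": 0,"rx": 0.001,"ry": 0.001,"rz": -0.28,"hand": -1}
  ]
}}

```text
time: 23.4
tcp_pos: [526.4, -84.4, 124.5]
tcp_rot: [[0.4, 0.917, -0.002], [0.917, -0.4, 0.003], [0.002, -0.003, -1.0]]
force: [-3.9, 1.1, 2.9]
finger_gap: 19.9
```

```bash
python3 -c "
from h import *
pr(0)
d=cam('scene');save(d,'scene6.png')
im=cv2.imread('pics/scene6.png');u,v=map(int,proj(d,[527,-85,60]));cv2.imwrite('pics/scene6c.png',cv2.resize(im[v-50:v+50,u-60:u+60],None,fx=6,fy=6,interpolation=2))"
```

```text
t 23.4 px,py,z 526.42 84.35 124.52 F -3.9 -1.1 2.9 M 0.23 -0.87 -0.21 tilt -0.0017 0.0027 world [526.42 -84.35 124.52] yaw 66.4
```

View pics/scene6c.png

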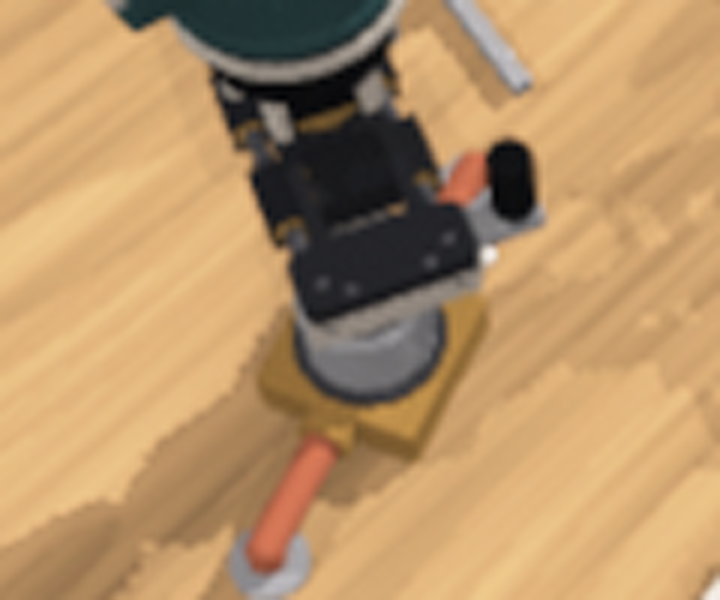

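```bash
python3 -c "
from h import *
d=cam('scene')
u0,v0=map(int,proj(d,[527,-85,60]))
p=atz(d,u0-60+488/6-.4,v0-50+255/6-.4,38);print(p)
for c in([526.7,-87.2],[527,-85.3]): v=p[:2]-c;print(np.hypot(*v),np.degrees(np.arctan2(v[1],v[0])))
to(526.3,-84.4,124.5,82)"
```

```text
[538.2033408  -19.71918191  38.        ]
68.45427422520659 80.3258783667408
66.5308841552289 80.30559727558114
t 23.5 pos [526.5 -84.4 124.5] yaw 66.38 F [-4.   1.9  2.5] M [ 0.36  0.92 -0.08] gap 19.8 j6 11.7
MOVE xyz [-0.0001 -0.0001  0.    ] rot [-0.0023 -0.0021 -0.2726]
```

Pointer is at about 81° world, with the pipes at about 110°. I turn 16° more, then check.

Call:
{"fn": "apply_moves", "kwargs": {
  "motion": [
    {"x": 0.0,"y": -0.0003,"z": 0,"rx": -0.001,"ry": -0.001,"rz": -0.07,"hand": -1},
    {"x": 0.0,"y": -0.0003,"z": 0,"rx": -0.002,"ry": -0.002,"rz": -0.14,"hand": -1},
    {"x": 0.0,"y": -0.0003,"z": 0,"rx": -0.002,"ry": -0.002,"rz": -0.21,"hand": -1},
    {"x": 0.0,"y": -0.0003,"z": 0,"rx": -0.002,"ry": -0.002,"rz": -0.28,"hand": -1}
  ]
}}

```text
time: 24.0
tcp_pos: [525.9, -84.1, 124.5]
tcp_rot: [[0.132, 0.991, -0.001], [0.991, -0.132, 0.001], [0.0, -0.001, -1.0]]
force: [-5.7, 2.1, 3.3]
finger_gap: 19.7
```

```bash
python3 -c "
from h import *
pr(0)
d=cam('scene');save(d,'scene7.png')
im=cv2.imread('pics/scene7.png');u,v=map(int,proj(d,[527,-60,40]));print(u,v);cv2.imwrite('pics/scene7c.png',cv2.resize(im[v-35:v+35,u-40:u+40],None,fx=8,fy=8,interpolation=2))
to(526.2,-84.3,124.5,92)"
```

```text
t 24.0 px,py,z 525.86 84.07 124.52 F -5.7 -2.1 3.3 M 0.38 -1.25 -0.31 tilt -0.0012 0.0006 world [525.86 -84.07 124.52] yaw 82.4
273 207
t 24.05 pos [525.8 -84.1 124.5] yaw 82.66 F [-5.7  1.7  4. ] M [ 0.44  1.17 -0.23] gap 19.8 j6 -4.5
MOVE xyz [-0.0002  0.0004 -0.    ] rot [-0.0013 -0.0006 -0.163 ]
```

View pics/scene7c.png

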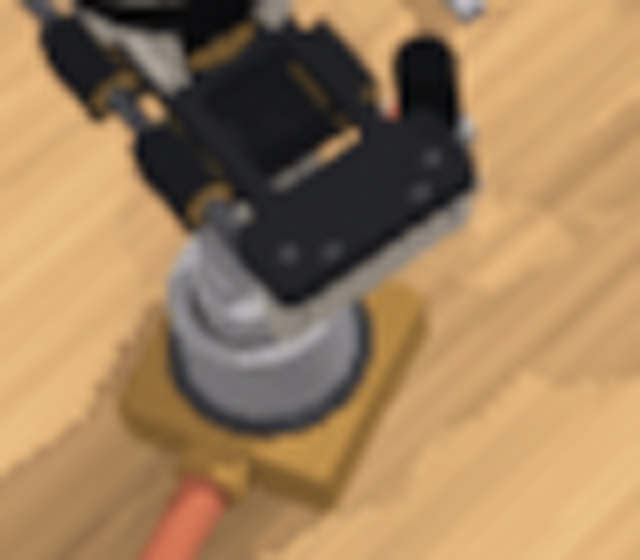

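Side force is creeping up, so I release and regrip to relieve it before the last few degrees.

Call:
{"fn": "apply_moves", "kwargs": {
  "motion": [
    {"x": 0,"y": 0,"z": 0,"rx": -0.001,"ry": 0,"rz": 0,"hand": -0.48},
    {"x": 0,"y": 0,"z": 0,"rx": -0.001,"ry": 0,"rz": 0,"hand": -0.48},
    {"x": 0,"y": 0,"z": 0,"rx": -0.001,"ry": 0,"rz": 0,"hand": -0.48},
    {"x": 0,"y": 0,"z": 0,"rx": -0.001,"ry": 0,"rz": 0,"hand": -1},
    {"x": 0,"y": 0,"z": 0,"rx": -0.001,"ry": 0,"rz": 0,"hand": -1},
    {"x": 0,"y": 0,"z": 0,"rx": -0.001,"ry": 0,"rz": 0,"hand": -1}
  ]
}}

```text
time: 24.8
tcp_pos: [525.7, -84.1, 124.5]
tcp_rot: [[0.128, 0.992, -0.001], [0.992, -0.128, 0.001], [0.0, -0.001, -1.0]]
force: [-2.3, 0.3, 2.1]
finger_gap: 20.0
```

```bash
python3 -c "
from h import *
pr(0)
to(526.5,-84.5,124.5,92)"
```

```text
t 24.8 px,py,z 525.72 84.06 124.49 F -2.3 -0.3 2.1 M -0.01 -0.48 -0.08 tilt -0.0006 0.0005 world [525.72 -84.06 124.49] yaw 82.7
t 24.8 pos [525.7 -84.1 124.5] yaw 82.65 F [-2.3  0.3  2.1] M [-0.01  0.48 -0.08] gap 20.0 j6 -4.5
MOVE xyz [-0.0003  0.0008 -0.    ] rot [-0.0006 -0.0005 -0.1632]
```

Call:
{"fn": "apply_moves", "kwargs": {
  "motion": [
    {"x": 0,"y": 0,"z": 0,"rx": 0,"ry": 0,"rz": -0.06,"hand": -1},
    {"x": 0,"y": 0,"z": 0,"rx": 0,"ry": 0,"rz": -0.12,"hand": -1},
    {"x": 0,"y": 0,"z": 0,"rx": 0,"ry": 0,"rz": -0.165,"hand": -1},
    {"x": 0,"y": 0,"z": 0,"rx": 0,"ry": 0,"rz": -0.165,"hand": -1}
  ]
}}

```text
time: 25.3
tcp_pos: [525.5, -84.1, 124.5]
tcp_rot: [[-0.036, 0.999, -0.001], [0.999, 0.036, 0.001], [0.001, -0.001, -1.0]]
force: [-4.7, 0.2, 2.5]
finger_gap: 20.0
```

```bash
python3 -c "
from h import *
pr(0)"
```

```text
t 25.3 px,py,z 525.52 84.07 124.48 F -4.7 -0.2 2.5 M 0.11 -1.06 -0.09 tilt -0.0012 0.0005 world [525.52 -84.07 124.48] yaw 92.1
```

Call:
{"fn": "apply_moves", "kwargs": {
  "motion": [
    {"x": 0,"y": 0,"z": 0,"rx": 0,"ry": 0,"rz": 0,"hand": -0.3},
    {"x": 0,"y": 0,"z": 0,"rx": 0,"ry": 0,"rz": 0,"hand": -0.3},
    {"x": 0,"y": 0,"z": 0,"rx": 0,"ry": 0,"rz": 0,"hand": -0.3},
    {"x": 0,"y": 0,"z": -0.02,"rx": 0,"ry": 0,"rz": 0,"hand": -0.3},
    {"x": 0,"y": 0,"z": -0.05,"rx": 0,"ry": 0,"rz": 0,"hand": -0.3},
    {"x": 0,"y": 0,"z": -0.09,"rx": 0,"ry": 0,"rz": 0,"hand": -0.3},
    {"x": 0,"y": -0.05,"z": -0.11,"rx": 0,"ry": 0,"rz": 0,"hand": -0.3},
    {"x": 0,"y": -0.1,"z": -0.11,"rx": 0,"ry": 0,"rz": 0,"hand": -0.3},
    {"x": 0,"y": -0.15,"z": -0.11,"rx": 0,"ry": 0,"rz": 0,"hand": -0.3},
    {"x": 0,"y": -0.15,"z": -0.11,"rx": 0,"ry": 0,"rz": 0,"hand": -0.3}
  ]
}}

```text
time: 26.55
tcp_pos: [374.1, -89.7, 237.1]
tcp_rot: [[-0.035, 0.999, 0.003], [0.999, 0.035, -0.001], [-0.001, 0.003, -1.0]]
force: [1.0, 0.2, -0.1]
finger_gap: 32.6
```

```bash
python3 -c "
from h import *
pr(0)
for n in('top','scene'):
    d=cam(n);save(d,n+'8.png')
    im=cv2.imread('pics/%s8.png'%n);u,v=map(int,proj(d,[527,-70,60]));print(u,v);cv2.imwrite('pics/%s8c.png'%n,cv2.resize(im[v-37:v+37,u-50:u+50],None,fx=8,fy=8,interpolation=2))"
```

```text
t 26.55 px,py,z 374.08 89.7 237.07 F 1.0 -0.2 -0.1 M -0.04 0.06 -0.01 tilt 0.0032 -0.0009 world [374.08 -89.7  237.07] yaw 92.0
356 223
269 206
```

View pics/top8c.png

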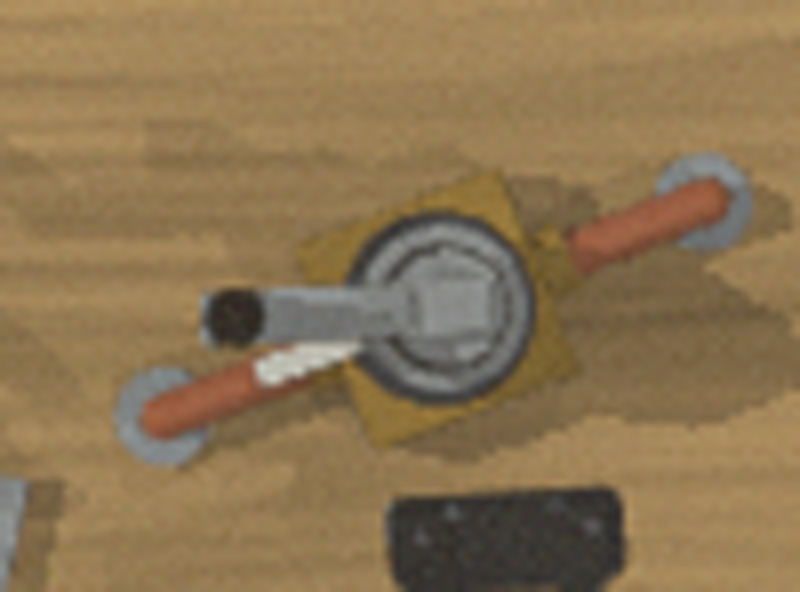

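View pics/scene8c.png

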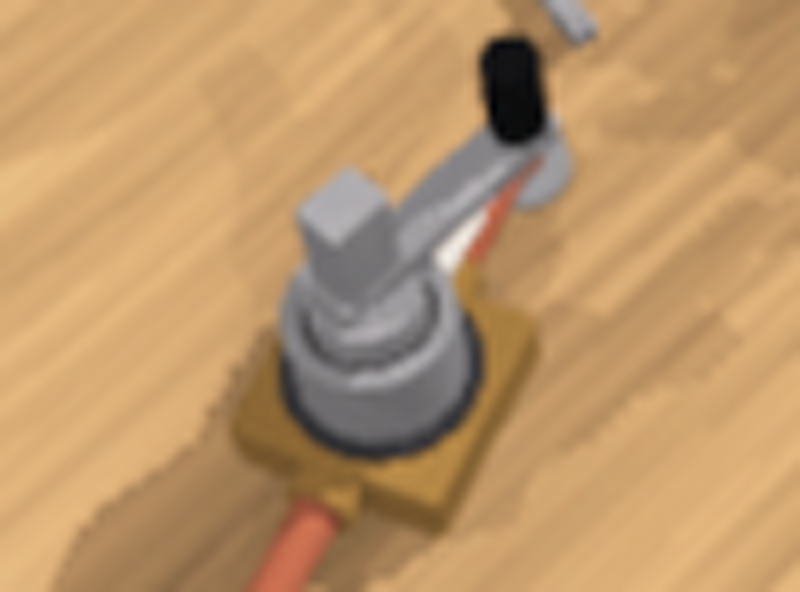

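Top view: the white pointer (crop 255-360, 345-385) lies almost along the left pipe and the crank stands upright in the collar. I'll measure the angles.

Run:
```python
from h import *
d=cam('top')
f=lambda x,y,z: atz(d,356-50+(x+.5)/8-.5,223-37+(y+.5)/8-.5,z)[:2]
c=np.array([526.3,-83.8])
ang=lambda v:np.degrees(np.arctan2(v[1],v[0]))
print('pipe',ang(f(155,417,17)-f(715,200,17)), ang(f(155,417,17)-c))
print('tip',[ (ang(f(x,y,38)-c).round(1),np.hypot(*(f(x,y,38)-c)).round(1)) for x,y in((258,372),(262,383),(255,361),(305,360))])
w=(d['frame'].min(2)>135);yy,xx=np.mgrid[:400,:640];w&=(abs(xx-343)<9)&(abs(yy-231)<5);w&=d['frame'].astype(int).ptp(2)<40 if hasattr(np.ndarray,'ptp') else np.ptp(d['frame'].astype(int),axis=2)<40
ys,xs=np.nonzero(w);P=np.array([atz(d,a,b,38)[:2] for a,b in zip(xs,ys)]);print(len(P),P.mean(0),ang(P.mean(0)-c))
print('head',atdepth(d,*[356-50+455/8,223-37+308/8]),'coll rim', atdepth(d,*[356-50+525/8,223-37+300/8]))
```

```text
pipe 109.68546555674385 109.76357656055535
tip [(np.float64(108.2), np.float64(72.0)), (np.float64(111.7), np.float64(72.1)), (np.float64(104.8), np.float64(71.8)), (np.float64(110.0), np.float64(53.8))]Traceback (most recent call last):
  File "<stdin>", line 8, in <module>
AttributeError: `ptp` was removed from the ndarray class in NumPy 2.0. Use np.ptp(arr, ...) instead.
```

Run:
```python
from h import *
d=cam('top')
for x,y in((445,310),(470,310),(455,290)): print('head',atdepth(d,356-50+x/8,223-37+y/8).round(1))
print(robot.state()['force'])
```

```text
head [523.3 -81.  153.7]
head [523.1 -90.1 146.9]
head [530.3 -85.1 146.2]
[ 0.65218233 -0.35474987 -0.60304628]
```

```bash
python3 -c "
from bench import order
print(order.hand_in())"
```

```text
the job is handed in; nothing more can be done
None
```

The crank stands fully home on the spindle, the valve is turned open, and the job is handed in. No verdict came back.

**What I did:** I gripped the steel crank by its head, not the yellow look-alike, and lowered it into the well by force feedback. The first sweep, 84° anticlockwise, did not fit because the crank was off-centre. I probed the well walls to centre it and swept again. It dropped in at a crank angle of about 4° to world x, and I lowered it to the well floor. I turned it about 88° anticlockwise, then let go and moved the arm clear.

**Last checks:**
- **Pointer:** It lies at about 108–109°, against about 110° for the pipes, so the stem is near 1.54 rad. It did not appear to reach the stop.
- **Crank:** Two of three depth readings put the head top at 146–147 mm, which is what fully home gives. The third, near the head's edge, read 154 mm and disagrees.
- **Forces:** The highest crank–valve load at the readings was about 20 N, in one early press on the spindle. Loads between readings were not seen. I noticed no finger or arm contact with the valve.
- **Time and surroundings:** It took about 27 s of the 67 s. I did not re-measure the bystanders, but the moves stayed clear of them.

**What disagreed:** The two cameras differed by about 3 mm on where the valve stands. Wall probing settled it near their average.

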